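Square a layer plate into the corner of the sample applicator

TASK

Take the orange rubber-tipped pusher out of its white block and, touching the white-coated glass plate with nothing but the pusher's tip against its edges, gently nudge the plate over the applicator's deck until its whole edge presses flush on the long aluminium rail, then along the rail until it also presses on the brass end stop, so that it lies square in the corner. Feel each contact with a light push and never force it, because the glass chips; do not press on the white coating. Then stand the pusher back upright in its block, let go, and leave everything else as it is.

Things in the scene. Friction and masses are not known exactly. Their poses are not given: they have to be found in the camera images.
- plate_center (a point): centre of the loose white-coated glass plate, hand-cut: sides 100 mm give or take 4, corners square, 6 mm thick, 0.12 kg, flat on the deck; x, y along its edges, z up. Slides at 0.5 to 1.5 N, up to 4 N while rubbing on the rail; 2 to 5 N seats it; over 8 N on rail, stop or pusher chips it. Cocked on a corner, it wedges if pushed at mid-edge; pushed near the lagging end, it turns flush
- applicator: fixed white sample applicator; origin under it, on the bench. x points away from the robot at yaw 0, z up. Its level dark deck lies 30 mm above the origin, x -160 to 40 mm, y -170 to 170 mm; a drive housing 67 mm tall stands behind the rail at x 75 to 120 mm, with a small carriage reaching x 52 mm at y 100 to 135 mm, 98 mm tall at most
- rail: the long aluminium rail fixed on the deck; origin in the middle of its front face, at deck height. The plate must meet that face, the plane x = 0, which looks to -x (to the robot), runs along y from -160 to 160 mm and stands 10 mm above the deck. The plate starts on its -x side, some 10 to 40 mm clear of it and turned up to 0.25 rad
- stop: the brass end stop, fixed on the deck at one end of the rail (left or right, changes each time); a block 60 mm along x, from the rail's face towards the robot, 16 mm along y, 10 mm tall; origin in the middle of its underside, axes as the rail's. The plate must meet its side that faces the middle of the rail, the plane 8 mm from the origin along y
- rinse: small white open rinse pot fixed on the deck at the other end of the rail, 38 mm across at its foot, 18 mm tall; origin under its centre
- pusher_grip (a point): middle of the pusher's orange handle, square 16 x 16 mm, 60 mm long (30 mm above and below this point), the place to grip; z along the pusher, up; x and y square to the handle's flat sides. The pusher is loose, 0.05 kg, 110 mm long: below the handle a white stem 10 mm across, then the tip. At the start it stands upright in the block
- pusher_tip (a point): middle of the flat bottom of the pusher's dark red rubber tip, 80 mm below the handle's middle; the tip is a cylinder 16 mm across and 18 mm tall
- stand_mouth (a point): middle of the mouth of the square well, 22 x 22 mm and 40 mm deep, in the fixed white block (64 x 64 x 45 mm tall) that holds the pusher; z up, x and y along the block's sides; the well's floor is 40 mm below this point
- beaker: clear 60 mm tall beaker, 64 mm across; origin under its centre; leave alone
- bluecap_a: small clear bottle with blue cap, 56 mm across, 105 mm tall; origin under its centre; leave alone
- bluecap_b: a second such bottle; leave alone
- vial0: milky white vial, 35 mm across, 66 mm tall; origin under its centre; leave alone
- vial1: a second such vial; leave alone
- vial2: a third such vial; leave alone
- dish: covered petri dish, 95 mm across, 16 mm tall; origin under its centre; leave alone
- timer: flat black bench timer 50 x 125 x 14 mm; origin under its centre; leave alone
Things that resemble listed ones, but are neither listed nor needed, are in the scene too. Of the things that look like the part that bears plate_center, the middle-sized one is meant. Leave any brown look-alike of the part that bears stand_mouth alone.

How it is judged:
On the way, in this order (a step that is already met when the one before it is completed fails the run):
1. the pusher is lifted out of its block (height (world z) of pusher_tip above 0.055 m), for 0.2 s.
2. the pusher presses the plate flush on the rail (over 1.5 N on the rail) (contact force between plate and rail above 1.5 N and contact force between pusher and plate above 1.5 N and x of plate_center in the frame of rail above -0.0535 m and angle between the x axis of plate_center and the x axis of rail, either way round below 0.02 rad), for 0.2 s.
3. the pusher presses the plate on the end stop (over 1.5 N on the stop) with its other edge along the rail (contact force between plate and stop above 1.5 N and contact force between pusher and plate above 1.5 N and x of plate_center in the frame of rail above -0.0535 m and angle between the x axis of plate_center and the x axis of rail, either way round below 0.02 rad and y of plate_center in the frame of stop between -0.0575 and 0.0575 m), for 0.2 s.
At the end, for the whole second after the job is handed in: Plate flat on the deck, one edge within 1.5 mm of the rail and parallel within 0.02 rad, next edge within 1.5 mm of the end stop; pusher released in its well, tip within 10 mm of the well's axis and 6 mm of its floor, tilted under 0.3 rad; both at rest (x of plate_center in the frame of rail above -0.0535 m and angle between the x axis of plate_center and the x axis of rail, either way round below 0.02 rad and y of plate_center in the frame of stop between -0.0575 and 0.0575 m and z of plate_center in the frame of rail below 0.0045 m and angle between plate_center's own z axis and vertical below 0.03 rad and linear speed of plate below 0.01 m/s and horizontal distance between pusher_tip and stand_mouth below 0.01 m and z of pusher_tip in the frame of stand_mouth below -0.034 m and angle between pusher_grip's own z axis and vertical below 0.3 rad and linear speed of pusher below 0.02 m/s); the robot touches nothing.
It fails at once if the plate is pressed with more than 8 N on the rail, the stop or by the pusher (contact force between plate and rail above 8 N or contact force between plate and stop above 8 N or contact force between plate and pusher above 8 N).
It fails at once if the gripper or arm touches the plate (contact force between any of the fingers, the arm and plate above 0.3 N).
It fails at once if the pusher's tip presses on the white coating (contact force between pusher and plate above 0.5 N and z of pusher_tip in the frame of plate_center above 0.0023 m).
It fails at once if a bystander is moved more than 15 mm or tipped (distance of any of beaker, bluecap_a, bluecap_b, vial0, vial1, vial2, dish, timer from where it was at the start of the episode above 0.015 m or angle between any of beaker, bluecap_a, bluecap_b, vial0, vial1, vial2, dish, timer's own z axis and vertical above 0.4 rad).
It also fails if it takes over 72 s, if anything falls off the work surface, if the arm or the gripper's body presses on something with over 40 N, if the wrist force passes 120 N, or if a joint passes its speed limit or range.

ROBOT

A 6-joint arm with a two-finger parallel gripper is mounted at the origin on the work surface. World frame = base frame: x ahead of the robot, y to its left, z up, the work surface at z = 0. Lengths are in m, angles in rad, forces in N, time in s.
With the tool pointing down it reaches from about 0.375 to 0.975 m from the base axis. Payload 3.8 kg.
Tool frame: the origin (TCP) lies at the very end of the fingers, on their centre line; the grasp point (between the pads) lies 19 mm behind it; z points along the fingers, y is the direction in which the jaws open and shut (so a half turn about z gives the same grasp; the last joint's range is limited). The gripper opens to 88 mm and grips with 3 to 60 N. Pads are 18 mm wide; open, the fingers measure 123 mm over their backs; the gripper's body (75 mm by 187 mm) begins 45 mm behind the grasp point.
Start: joints at [-0.037, 0.264, 1.604, -0, 1.274, -0.037], TCP at [0.675, -0, 0.239] pointing down, gripper open.
Joint ranges: [-2.63, 2.63], [-0.94, 2.18], [0.31, 2.57], [-1.31, 4.45], [0, 2.66], [-2.55, 2.55]. Speed limits (rad/s): [2.57, 2.57, 3.14, 3.14, 3.14, 3.14].

INTERFACE

Orientations are given as a unit quaternion [x, y, z, w].
In Python, from plant import ctrl gives the robot as it stands.
- The arm moves only by the tool step_arm, never from a script. Its argument "commands" is text: rows parted by semicolons, each of 5 numbers parted by spaces: the shift along the tool's x, y, z in units of 50 cm (1.0 is 50 cm), then the turn about the tool's z in units of 30 degrees (1.0 is 30 degrees), then the closure in counts, from 0 (fully open) to 255 (shut). In form: dx dy dz spin fingers; .... A call has 1 to 12 rows; each row is the pose to reach, as a shift and turn from the pose measured when the call began, along the tool's axes at that moment; what a row does not reach only later rows make up. A row lasts 1/8 s, in which the tool goes at most 62.5 mm and 10.7 degrees, less where a joint would pass 70% of its speed; a pose out of reach is approached as far as the arm can. A call with a number of a shift or a turn outside -1 to 1 is refused whole. A call with a gripper value outside its range is refused whole. The fingers move at their own pace and stop on an object; "squeeze" is the grip in N (left out, the last holds). Time passes only in rows, so rows that repeat a pose let the fingers close. It gives the time, the measured TCP pose, the force and the opening at its end, in the units of the state.
- ctrl.get_obs(): the state, without advancing time (a new reading comes with each control period).
- ctrl.snapshot(name): name is "scene" or "side" or "wrist"; returns the picture (400x640x3 uint8, red, green, blue); there is no depth.
- ctrl.camera_params(name): a dict with "fx", "fy", "cx", "cy" (pixels), "position" and "orientation" of the camera in the world; the wrist camera has in their place "mount" (4x4, takes a point from camera to tool coordinates, whose origin is the TCP and whose axes are the flange's). Camera axes: x right, y up, looking along -z (the intrinsics and any distortion apply to the point x, -y, -z); pixel columns grow to the right and rows downward; lengths in m; the calibration is good to about 2 mm. A picture is of the moment at which its call begins: read the wrist's pose just before it. camera_params takes no time and is no camera call.
- ctrl.finish_job(): hands the job in, once; it reports no verdict.
The state is a dict: "time_s": time; "q": joint angles; "qd": joint speeds; "joint_efforts": joint torques, N m; "eef_pos": TCP position; "ee_rot": TCP orientation; "contact_force": force on the tool from outside, world axes, zero at the start; "ft_torque": the same for the moment, N m; "gripper_width": opening from 0.0 (shut) to 1.0 (fully open).
Only numpy, scipy, OpenCV 4.12 (cv2) and the standard library are available. Lean on these libraries where they do the work, as an engineer would, in place of code of your own. Each camera call takes 0.05 s, during which the arm holds its last target.

## Working session

There is one attempt and no reset: what is moved stays moved. The work goes in short steps, Python scripts to look and compute and a tool call to move; the robot and the scene stay as the last step left them, time stands still between calls to the robot, and variables do not carry over. Pictures are saved under pics/ and viewed, and the job is handed in when it is done.

Besides the shell and the picture viewer there is one more tool, called after "Emit:" as name(argument=value, ...) on one line, values as JSON. step_arm: Moves the arm, as the interface text tells. Shifts and turns lie within -1 to 1; 1 stands for 50 cm of shift or 30 degrees of turn. Its arguments: {"type":"object","properties":{"commands":{"type":"string"},"squeeze":{"type":"number"}},"required":["commands"]}

```bash
ls; mkdir -p pics
python3 - <<'E'
from plant import ctrl
import cv2
print(ctrl.get_obs())
for n in ["scene","side","wrist"]:
    p=ctrl.camera_params(n); print(n,p)
    im=ctrl.snapshot(n); cv2.imwrite(f"pics/{n}0.png",im[:,:,::-1])
E
```

```text
pics
{'time_s': 0.0, 'q': array([-3.68817771e-02,  2.64739558e-01,  1.60536043e+00,  2.54523665e-06,
        1.27368452e+00, -3.69551287e-02]), 'qd': array([-0.00158282,  0.00036948,  0.00081746, -0.00096066,  0.00059973,
        0.00078476]), 'joint_efforts': array([-9.59501231e-04, -5.02113855e+01, -3.56871557e+01,  7.25938403e-02,
        2.92220683e-02, -1.93505334e-04]), 'eef_pos': array([6.74298055e-01, 3.71805719e-05, 2.37404483e-01]), 'ee_rot': array([ 0.70708069,  0.70713203, -0.00074492, -0.00080384]), 'contact_force': array([ 0.25403209,  0.59858472, -0.11313355]), 'ft_torque': array([-0.02318355, -0.05760359, -0.01950611]), 'gripper_width': 1.000536851124723}
scene {'fx': 486.45308781758604, 'fy': 486.45308781758604, 'cx': 324.18368036783255, 'cy': 192.7651056041767, 'position': array([ 0.93393661, -0.8149981 ,  1.07751773]), 'orientation': array([0.3591007 , 0.08429394, 0.21732613, 0.90372041])}
side {'fx': 411.19178871696295, 'fy': 411.19178871696295, 'cx': 321.2232222953325, 'cy': 200.58665179654145, 'position': array([-0.11172343, -0.90019876,  0.72260606]), 'orientation': array([ 0.47072665, -0.14311954, -0.24630484,  0.83502524])}
wrist {'fx': 288.2014533374884, 'fy': 288.2014533374884, 'cx': 319.765622464411, 'cy': 202.55650674194618, 'mount': array([[-7.39157226e-04,  9.54891443e-01,  2.96954182e-01,
         7.76731668e-02],
       [ 9.99999556e-01,  8.79415296e-04, -3.38736579e-04,
         1.56414265e-03],
       [-5.84602711e-04,  2.96953799e-01, -9.54891669e-01,
        -1.45386015e-01],
       [ 0.00000000e+00,  0.00000000e+00,  0.00000000e+00,
         1.00000000e+00]])}
```

View pics/scene0.png

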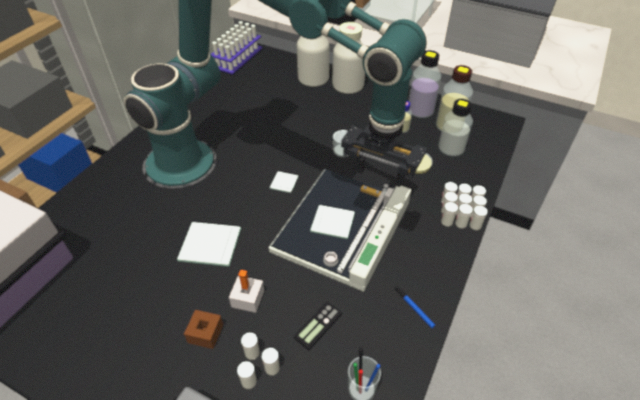

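View pics/side0.png

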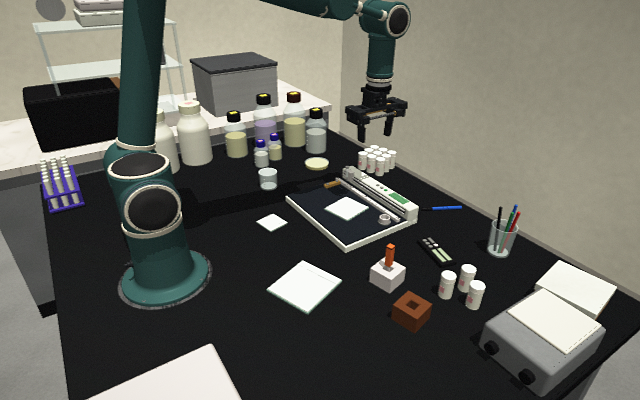

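View pics/wrist0.png

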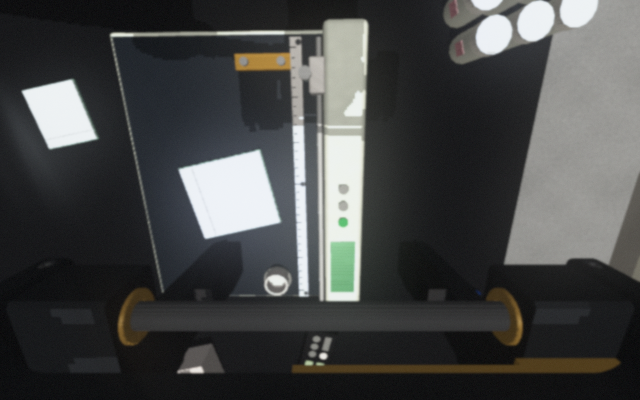

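The wrist view shows the plate on the deck with corners near (180,168), (262,150), (280,222) and (206,238). The brass stop is at (263,62), at the left (+y) end of the rail. The rail face is near x=293 px and the rinse pot is at (277,282).

There are three plate look-alikes in the scene view: small (284,182), middle on the deck (332,221), large (209,243). The middle-sized one on the deck is the one meant. The white block with the orange handle is at (246,290), and the brown block at (203,329) is the decoy.

```bash
cat > h.py <<'E'
import numpy as np, cv2
from scipy.spatial.transform import Rotation as R
from plant import ctrl
def cam(n,obs=None):
    p=ctrl.camera_params(n)
    if n=="wrist":
        obs=obs or ctrl.get_obs()
        T=np.eye(4);T[:3,:3]=R.from_quat(obs["ee_rot"]).as_matrix();T[:3,3]=obs["eef_pos"]
        M=T@p["mount"];return p,M[:3,:3],M[:3,3]
    return p,R.from_quat(p["orientation"]).as_matrix(),np.array(p["position"])
def ray(c,uv):
    p,Rm,t=c;u,v=uv
    d=Rm@np.array([(u-p["cx"])/p["fx"],-(v-p["cy"])/p["fy"],-1.]);return t,d/np.linalg.norm(d)
def onz(c,uv,z):
    t,d=ray(c,uv);return t+d*(z-t[2])/d[2]
def proj(c,P):
    p,Rm,t=c;q=Rm.T@(np.asarray(P)-t);return np.array([p["cx"]+p["fx"]*q[0]/-q[2],p["cy"]-p["fy"]*q[1]/-q[2]])
def tri(c1,a,c2,b):
    t1,d1=ray(c1,a);t2,d2=ray(c2,b)
    s=np.linalg.lstsq(np.c_[d1,-d2],t2-t1,rcond=None)[0]
    p,q=t1+s[0]*d1,t2+s[1]*d2;return (p+q)/2,np.linalg.norm(p-q)
E
python3 - <<'E'
from h import *
im=cv2.imread("pics/wrist0.png");s=cv2.imread("pics/scene0.png");d=cv2.imread("pics/side0.png")
cv2.imwrite("pics/w0c.png",cv2.resize(im[20:320,100:380],None,fx=2,fy=2,interpolation=cv2.INTER_CUBIC)[:600])
a=cv2.resize(s[240:350,180:290],None,fx=3.6,fy=3.6,interpolation=cv2.INTER_CUBIC)
b=cv2.resize(d[230:340,340:450],None,fx=3.6,fy=3.6,interpolation=cv2.INTER_CUBIC)
cv2.imwrite("pics/blk.png",np.hstack([a,b]))
hs=cv2.cvtColor(im,cv2.COLOR_BGR2HSV)
c=cam("wrist")
g=cv2.cvtColor(im,cv2.COLOR_BGR2GRAY)
m=(g>130).astype(np.uint8);m[:,287:]=0
for k in cv2.findContours(m,0,2)[0]:
    if cv2.contourArea(k)>2000:
        r=cv2.minAreaRect(k);bx=cv2.boxPoints(r);W=np.array([onz(c,q,.036) for q in bx]);print(bx.tolist(),W.round(4).tolist(),np.linalg.norm(W-np.roll(W,1,0),axis=1))
for uv in [(290,40),(291,120),(296,290),(301,120),(303,290)]: print(uv,onz(c,uv,.04))
E
```

```text
[[177.78875732421875, 167.98204040527344], [262.96405029296875, 147.42250061035156], [281.0382080078125, 222.30116271972656], [195.8629150390625, 242.86070251464844]] [[0.5031, 0.0139, 0.036], [0.6082, 0.0385, 0.036], [0.6259, -0.0569, 0.036], [0.5123, -0.0858, 0.036]] [0.10014569 0.10795098 0.09701126 0.11719527]
[[21.077648162841797, 90.80940246582031], [69.04706573486328, 70.61175537109375], [97.41412353515625, 137.9835205078125], [49.44470977783203, 158.18116760253906]] [[0.3394, 0.1018, 0.036], [0.3989, 0.1226, 0.036], [0.4135, 0.0497, 0.036], [0.3502, 0.0259, 0.036]] [0.07662711 0.06303634 0.07433928 0.06763978]
(290, 40) [0.64437706 0.15158667 0.04      ]
(291, 120) [0.64295609 0.06999492 0.04      ]
(296, 290) [ 0.64299526 -0.1550256   0.04      ]
(301, 120) [0.65440416 0.0699863  0.04      ]
(303, 290) [ 0.65263179 -0.1550256   0.04      ]
```

View pics/w0c.png

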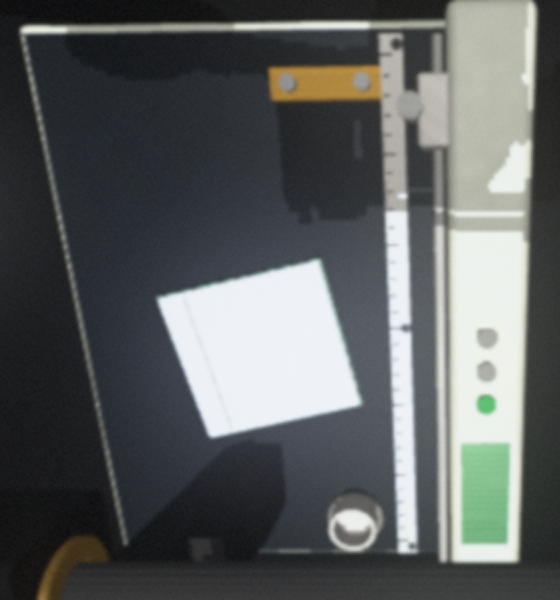

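View pics/blk.png

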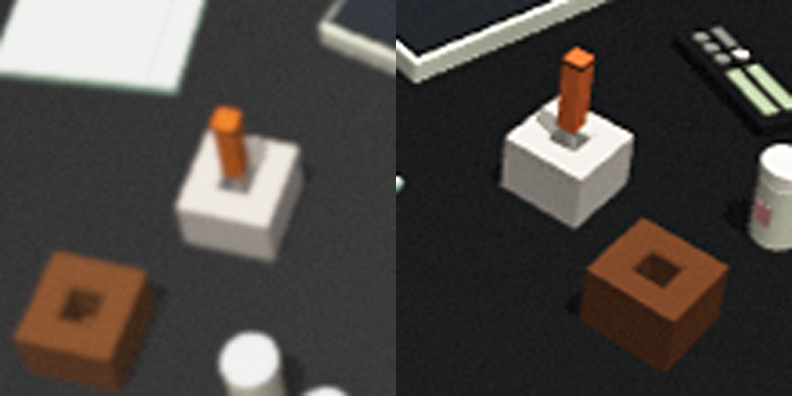

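The enlarged crop confirms the white block with the orange pusher handle; the brown block beside it is an empty decoy. Next I measure the plate, rail, stop, block and handle.

Run:
```python
from h import *
c=cam("wrist");cs=cam("scene");cd=cam("side")
im=cv2.imread("pics/wrist0.png");g=cv2.cvtColor(im,cv2.COLOR_BGR2GRAY)
m=(g>130).astype(np.uint8);m[:,287:]=0
k=max(cv2.findContours(m,0,2)[0],key=cv2.contourArea)
q=cv2.approxPolyDP(k,6,True)[:,0].astype(np.float32)
print("px",q.tolist())
W=np.array([onz(c,p,.036) for p in q]);print(W.round(4).tolist(),np.linalg.norm(W-np.roll(W,1,0),axis=1).round(4),W.mean(0))
e=np.roll(W,-1,0)-W;print("ang",np.degrees(np.arctan2(e[:,1],e[:,0])))
# rail left edge subpixel by row gradient
P=[]
for v in list(range(75,265,5)):
    row=cv2.GaussianBlur(g,(3,3),0)[v,283:305].astype(float);d=np.diff(row);i=d[:18].argmax();P.append(onz(c,(283+i+.5+.5-.5,v),.04))
P=np.array(P);cf=np.polyfit(P[:,1],P[:,0],1);r=P[:,0]-np.polyval(cf,P[:,1]);P=P[abs(r)<.003];cf=np.polyfit(P[:,1],P[:,0],1);print("rail x=",cf,len(P),(P[:,0]-np.polyval(cf,P[:,1])).std())
for uv in [(235,53.5),(235,70.5),(289,53.5),(290,70),(289.5,37),(300,295),(306,296)]: print(uv,onz(c,uv,.04).round(4))
for uv in [(111,34),(323,31),(161,293)]: print("deck",uv,onz(c,uv,.03).round(4))
# orange handle in scene & side
for n,cc,reg in [("scene",cs,(215,265,280,270)),("side",cd,(370,240,410,280))]:
    I=cv2.imread(f"pics/{n}0.png");h=cv2.cvtColor(I,cv2.COLOR_BGR2HSV)
    mm=cv2.inRange(h,(3,170,120),(18,255,255));
    x0,y0,x1,y1=(225,262,262,300) if n=="scene" else (375,238,405,270)
    z=np.zeros_like(mm);z[y0:y1,x0:x1]=mm[y0:y1,x0:x1]
    ys,xs=np.nonzero(z);print(n,xs.min(),xs.max(),ys.min(),ys.max(),xs.mean(),ys.mean())
# block top corners
S=[(180+x/3.6,240+y/3.6) for x,y in [(204,133),(302,145),(278,217),(178,205)]]
D=[(340+(x-396)/3.6,230+y/3.6) for x,y in [(503,150),(558,100),(633,133),(577,180)]]
for n,cc,L in [("scene",cs,S),("side",cd,D)]:
    W=np.array([onz(cc,p,.045) for p in L]);e=np.roll(W,-1,0)-W
    print(n,W.round(4).tolist(),W.mean(0).round(4),np.linalg.norm(e,axis=1).round(4),np.degrees(np.arctan2(e[:,1],e[:,0])).round(1))
# handle top
a=(180+228/3.6,240+114/3.6);b=(340+(578-396)/3.6,230+56/3.6)
print("top",tri(cs,a,cd,b),onz(cs,a,.115),onz(cd,b,.115))
```

```text
px [[260.0, 150.0], [179.0, 168.0], [205.0, 238.0], [280.0, 222.0]]
[[0.6045, 0.0355, 0.036], [0.5046, 0.0139, 0.036], [0.5252, -0.0789, 0.036], [0.6246, -0.0564, 0.036]] [0.0941 0.1022 0.095  0.1018] [ 0.56471818 -0.02148422  0.036     ]
ang [-167.78095464  -77.47207275   12.71677489  102.2961132 ]
rail x= [-0.01014801  0.64469689] 38 0.00036312368229664006
(235, 53.5) [0.5849 0.1387 0.04  ]
(235, 70.5) [0.5834 0.122  0.04  ]
(289, 53.5) [0.6429 0.1387 0.04  ]
(290, 70) [0.6435 0.1224 0.04  ]
(289.5, 37) [0.6439 0.1544 0.04  ]
(300, 295) [ 0.6483 -0.163   0.04  ]
(306, 296) [ 0.6566 -0.1646  0.04  ]
deck (111, 34) [0.4492 0.1597 0.03  ]
deck (323, 31) [0.6794 0.1624 0.03  ]
deck (161, 293) [ 0.4498 -0.1667  0.03  ]
scene 238 247 270 288 243.27027027027026 278.05405405405406
side 385 394 243 266 389.3921568627451 254.7450980392157
scene [[0.4327, -0.3046, 0.045], [0.4985, -0.2819, 0.045], [0.5142, -0.3376, 0.045], [0.4494, -0.3604, 0.045]] [ 0.4737 -0.3211  0.045 ] [0.0697 0.0578 0.0688 0.0582] [  19.   -74.3 -160.6  106.6]
side [[0.4216, -0.3117, 0.045], [0.4894, -0.2905, 0.045], [0.5098, -0.3468, 0.045], [0.4444, -0.3624, 0.045]] [ 0.4663 -0.3278  0.045 ] [0.071  0.0599 0.0672 0.0556] [  17.3  -70.1 -166.6  114.2]
top (array([ 0.47212744, -0.32050477,  0.11270313]), np.float64(0.0034838202612388048)) [ 0.47235861 -0.31979757  0.115     ] [ 0.46946602 -0.32496986  0.115     ]
```

Emit:
step_arm(commands="-0.66 -0.408 0 0 0;-0.66 -0.408 0 0 0;-0.66 -0.408 0 0 0;-0.66 -0.408 0 0 0;-0.66 -0.408 0 0 0;-0.66 -0.408 0 0 0;-0.66 -0.408 0 0 0;-0.66 -0.408 0 0 0;-0.66 -0.408 0 0 0")

```text
time_s: 1.27
eef_pos: [0.4712, -0.3288, 0.2378]
ee_rot: [0.707, 0.708, -0.0, -0.001]
contact_force: [0.4, 0.7, 0.1]
gripper_width: 1.001
```

Run:
```python
from h import *
o=ctrl.get_obs();print(o["time_s"],o["eef_pos"],o["ee_rot"],o["contact_force"],o["qd"].round(3))
im=ctrl.snapshot("wrist")[:,:,::-1];cv2.imwrite("pics/w1.png",im)
np.save("w1.npy",np.r_[o["eef_pos"],o["ee_rot"]])
```

```text
1.275 [ 0.47116141 -0.32875433  0.23781376] [ 7.06706766e-01  7.07505932e-01 -2.60358085e-04 -9.13828629e-04] [0.35149636 0.74686972 0.13671471] [ 0.012 -0.    -0.001 -0.003  0.    -0.004]
```

View pics/w1.png

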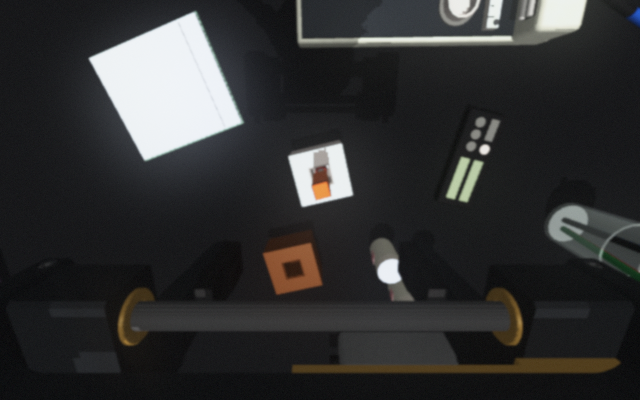

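White block at (321,175) px with the handle top at (321,189); the brown decoy is at (293,268), and a vial top is at (388,270).

Run:
```python
from h import *
im=cv2.imread("pics/w1.png");cv2.imwrite("pics/w1c.png",cv2.resize(im[130:230,270:370],None,fx=6,fy=6,interpolation=cv2.INTER_CUBIC))
s=np.load("w1.npy");c=cam("wrist",{"eef_pos":s[:3],"ee_rot":s[3:]})
h=cv2.cvtColor(im,cv2.COLOR_BGR2HSV)
m=cv2.inRange(h,(3,180,190),(20,255,255));m[230:]=0
k=max(cv2.findContours(m,0,2)[0],key=cv2.contourArea);r=cv2.minAreaRect(k);print("handle top px",r,onz(c,r[0],.115))
m=cv2.inRange(h,(0,0,150),(180,60,255))[140:215,280:360]
k=max(cv2.findContours(m,0,2)[0],key=cv2.contourArea);k=cv2.convexHull(k)+np.array([[280,140]])
q=cv2.approxPolyDP(k,5,True)[:,0].astype(float);print(q.tolist())
W=np.array([onz(c,p,.045) for p in q]);e=np.roll(W,-1,0)-W
print(W.round(4).tolist(),W.mean(0).round(4),np.linalg.norm(e,axis=1).round(4),np.degrees(np.arctan2(e[:,1],e[:,0])).round(1))
print("vial top",onz(c,(388,270),.066),"brown",onz(c,(293,268),.045))
```

```text
handle top px ((322.5, 183.50001525878906), (10.11928939819336, 4.427188873291016), 18.434947967529297) [ 0.47522821 -0.3153181   0.115     ]
[[340.0, 143.0], [352.0, 194.0], [302.0, 206.0], [288.0, 157.0]]
[[0.4959, -0.2841, 0.045], [0.5118, -0.3451, 0.045], [0.4506, -0.3605, 0.045], [0.4353, -0.3002, 0.045]] [ 0.4734 -0.3225  0.045 ] [0.0631 0.0631 0.0622 0.0627] [ -75.4 -165.9  104.3   14.9]
vial top [ 0.55738057 -0.43721798  0.066     ] brown [ 0.43720897 -0.44667322  0.045     ]
```

View pics/w1c.png

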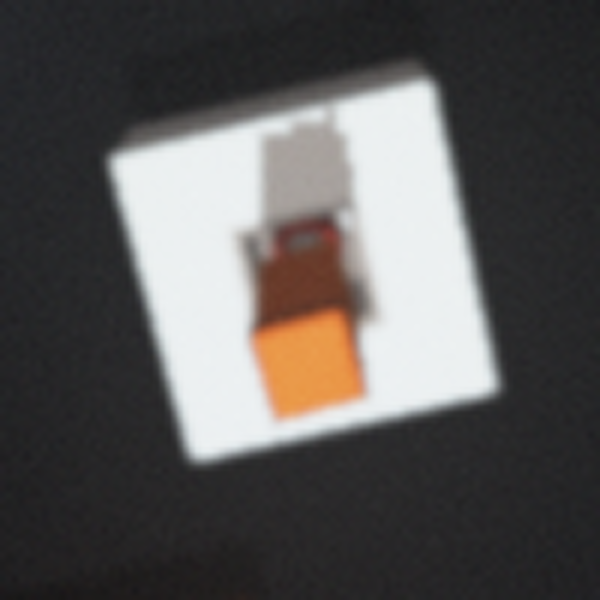

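Emit:
step_arm(commands="0.013 0.006 0.1 -0.45 0;0.013 0.006 0.1 -0.45 0;0.013 0.006 0.16 -0.45 0;0.013 0.006 0.22 -0.45 0;0.013 0.006 0.28 -0.45 0;0.013 0.006 0.32 -0.45 0;0.013 0.006 0.343 -0.45 0;0.013 0.006 0.343 -0.45 0;0.013 0.006 0.343 -0.45 0")

```text
time_s: 2.45
eef_pos: [0.4749, -0.3225, 0.0674]
ee_rot: [0.618, 0.786, -0.0, 0.0]
contact_force: [-0.3, 0.3, -0.2]
gripper_width: 1.002
```

Run:
```python
from h import *
o=ctrl.get_obs();print(o["time_s"],o["eef_pos"],R.from_quat(o["ee_rot"]).as_matrix().round(3),o["contact_force"])
for n in["wrist","side"]:
    im=ctrl.snapshot(n)[:,:,::-1];cv2.imwrite(f"pics/{n}2.png",im if n=="wrist" else cv2.resize(im[180:320,310:480],None,fx=3.5,fy=3.5))
```

```text
2.45 [ 0.4748881  -0.32251803  0.06743973] [[-0.235  0.972 -0.   ]
 [ 0.972  0.235 -0.   ]
 [-0.    -0.    -1.   ]] [-0.31852337  0.2878951  -0.23465589]
```

View pics/wrist2.png

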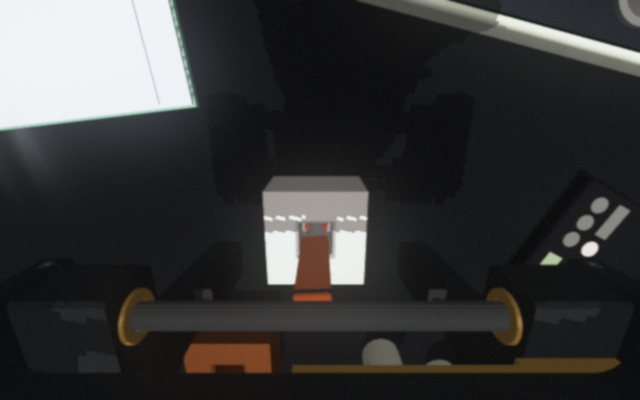

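View pics/side2.png

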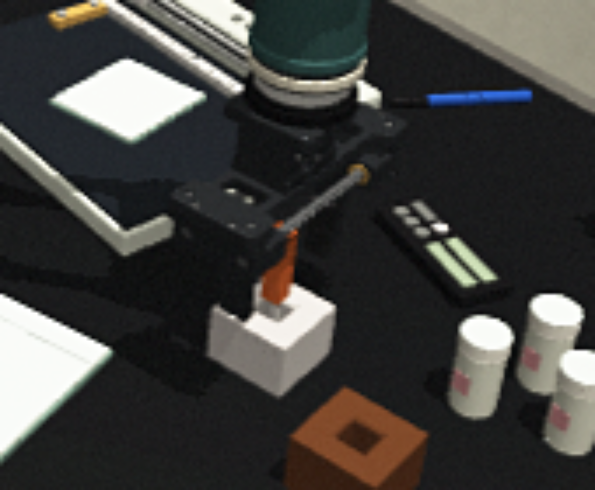

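The handle sits between the fingers, at (312,270) against a mid-column of 320. Now closing.

Emit:
step_arm(commands="0 0 0.002 0 255;0 0 0.002 0 255;0 0 0.002 0 255;0 0 0.002 0 255;0 0 0.002 0 255;0 0 0.002 0 255;0 0 0.002 0 255;0 0 0.002 0 255", squeeze=40)

```text
time_s: 3.55
eef_pos: [0.4748, -0.3227, 0.0666]
ee_rot: [0.618, 0.786, -0.0, 0.0]
contact_force: [-0.0, 0.2, -0.3]
gripper_width: 0.178
```

Run:
```python
from h import *
o=ctrl.get_obs();print(o["time_s"],o["eef_pos"],o["gripper_width"]*.088,o["contact_force"])
```

```text
3.55 [ 0.47480166 -0.32266497  0.06659243] 0.015669366294829196 [-0.00757879  0.18658455 -0.33743589]
```

Emit:
step_arm(commands="0 0 -0.05 0 255;0 0 -0.1 0 255;0 0 -0.17 0 255;0 0 -0.24 0 255;0 0 -0.24 0.45 255;0 0 -0.24 0.45 255;0 0 -0.24 0.45 255;0 0 -0.24 0.45 255")

```text
time_s: 4.55
eef_pos: [0.4747, -0.3225, 0.1863]
ee_rot: [0.706, 0.708, -0.0, 0.0]
contact_force: [-0.7, 0.1, -0.4]
gripper_width: 0.176
```

Run:
```python
from h import *
o=ctrl.get_obs();print(o["time_s"],o["eef_pos"],R.from_quat(o["ee_rot"]).as_matrix().round(4),o["gripper_width"]*.088,o["contact_force"])
im=ctrl.snapshot("side")[:,:,::-1];cv2.imwrite(f"pics/side3.png",cv2.resize(im[130:290,310:480],None,fx=3.5,fy=3.5))
```

```text
4.55 [ 0.47465728 -0.32245486  0.18631816] [[-2.6e-03  1.0e+00 -3.0e-04]
 [ 1.0e+00  2.6e-03 -3.0e-04]
 [-3.0e-04 -3.0e-04 -1.0e+00]] 0.015503099310767302 [-0.68616077  0.0998563  -0.3651124 ]
```

View pics/side3.png

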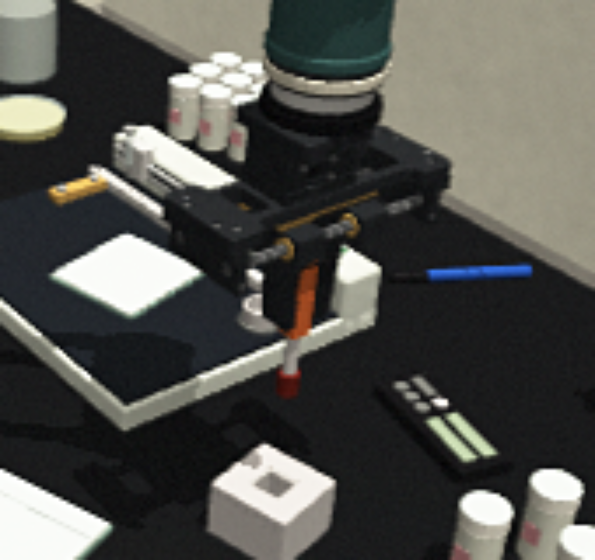

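The pusher is out of the block, with the red tip at about (289,383) in the crop. Moving over to behind the plate's lagging end.

Emit:
step_arm(commands="0.649 0.019 0 0 255;0.649 0.019 0 0 255;0.649 0.019 0 0 255;0.649 0.019 0 0 255;0.649 0.019 0 0 255;0.649 0.019 0.1 0 255;0.649 0.019 0.12 0 255;0.649 0.019 0.12 0 255;0.649 0.019 0.12 0 255")

```text
time_s: 5.72
eef_pos: [0.4846, 0.0009, 0.1276]
ee_rot: [0.707, 0.707, 0.0, 0.001]
contact_force: [0.3, -0.3, -0.7]
gripper_width: 0.18
```

```bash
cat > look.py <<'E'
from h import *
import sys
n=sys.argv[1]
o=ctrl.get_obs();print(o["time_s"],o["eef_pos"].round(4),o["contact_force"].round(2))
W=ctrl.snapshot("wrist")[:,:,::-1];S=ctrl.snapshot("scene")[:,:,::-1];D=ctrl.snapshot("side")[:,:,::-1]
np.savez(f"v{n}.npz",W=W,S=S,D=D,p=o["eef_pos"],q=o["ee_rot"])
cv2.imwrite(f"pics/w{n}.png",W)
a=cv2.resize(S[140:300,250:430],(450,400),interpolation=cv2.INTER_CUBIC);b=cv2.resize(D[150:260,270:430],(350,240),interpolation=cv2.INTER_CUBIC)
cv2.imwrite(f"pics/sd{n}.png",np.hstack([a,np.vstack([b,np.zeros((160,350,3),np.uint8)])]))
L=[]
for I,cc in[(S,cam("scene")),(D,cam("side"))]:
    h=cv2.cvtColor(np.ascontiguousarray(I),cv2.COLOR_BGR2HSV)
    m=cv2.inRange(h,(0,140,50),(3,255,255))|cv2.inRange(h,(172,140,50),(180,255,255))
    u,v=proj(cc,o["eef_pos"]-[0,0,.053]);z=np.zeros_like(m);u,v=int(u),int(v);z[v-20:v+20,u-20:u+20]=m[v-20:v+20,u-20:u+20]
    ys,xs=np.nonzero(z);L.append((xs.mean(),ys.mean()));print("red",len(xs),xs.mean(),ys.mean(),xs.min(),xs.max(),ys.min(),ys.max())
print("tip mid",tri(cam("scene"),L[0],cam("side"),L[1]))
E
python3 look.py 4
```

```text
5.725 [0.4846 0.0009 0.1276] [ 0.28 -0.34 -0.69]
red 14 311.85714285714283 197.28571428571428 310 314 196 199
red 25 321.84 200.68 319 324 198 203
tip mid (array([0.48410754, 0.00113257, 0.07106577]), np.float64(0.001282926417683779))
```

View pics/w4.png

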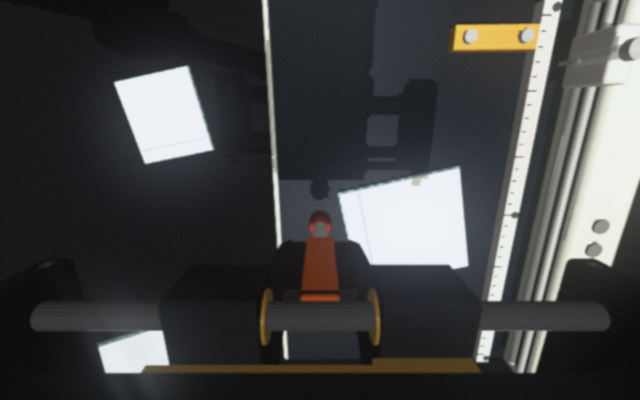

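View pics/sd4.png

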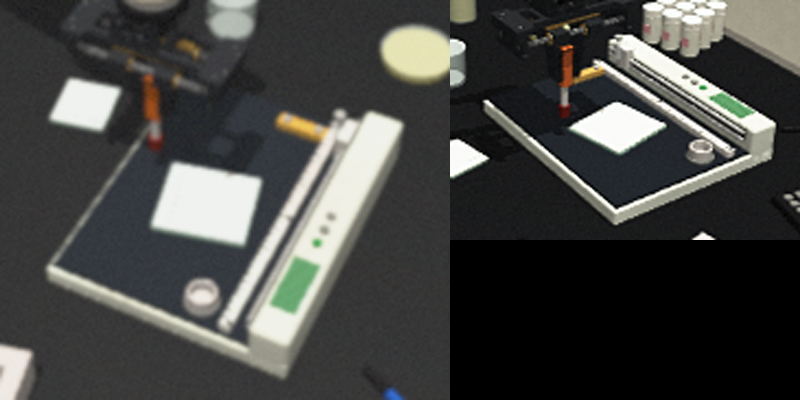

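Wrist view: tip at (320,222), left of the plate's rear edge (x≈340 px), and its position agrees with the TCP in x and y. I'll descend and feel for the deck lightly to confirm the tip height.

Emit:
step_arm(commands="0 0 0.03 0 255;0 0 0.05 0 255;0 0 0.06 0 255;0 0 0.066 0 255;0 0 0.066 0 255;0 0 0.066 0 255")

```text
time_s: 6.62
eef_pos: [0.4849, 0.0012, 0.0949]
ee_rot: [0.707, 0.707, 0.001, 0.001]
contact_force: [0.2, 0.4, -0.3]
gripper_width: 0.177
```

Emit:
step_arm(commands="0 0 0.002 0 255;0 0 0.002 0 255;0 0 0.004 0 255;0 0 0.004 0 255")

```text
time_s: 7.12
eef_pos: [0.4848, 0.0012, 0.0928]
ee_rot: [0.707, 0.707, 0.001, 0.001]
contact_force: [0.4, 0.1, 0.5]
gripper_width: 0.175
```

Emit:
step_arm(commands="0 0 0.001 0 255;0 0 0.002 0 255;0 0 0.002 0 255")

```text
time_s: 7.5
eef_pos: [0.4848, 0.0012, 0.0918]
ee_rot: [0.707, 0.707, 0.001, 0.001]
contact_force: [0.4, -0.7, -0.0]
gripper_width: 0.176
```

Emit:
step_arm(commands="0 0 0.001 0 255;0 0 0.001 0 255")

```text
time_s: 7.75
eef_pos: [0.4849, 0.0011, 0.0915]
ee_rot: [0.707, 0.707, 0.001, 0.001]
contact_force: [-1.6, 0.3, 2.5]
gripper_width: 0.175
```

Deck felt at TCP z 0.0915, so the tip offset is 61.5 mm, as expected. I'll raise 2 mm and start pushing.

Emit:
step_arm(commands="0 0 -0.005 0 255;0 0 -0.005 0 255;0 0.01 -0.005 0 255;0 0.018 -0.005 0 255;0 0.024 -0.005 0 255;0 0.029 -0.005 0 255;0 0.034 -0.005 0 255;0 0.039 -0.005 0 255;0 0.044 -0.005 0 255")

```text
time_s: 8.88
eef_pos: [0.507, 0.0012, 0.0941]
ee_rot: [0.707, 0.707, 0.001, 0.001]
contact_force: [-0.4, 0.5, -1.4]
gripper_width: 0.176
```

```bash
python3 look.py 5
```

```text
8.875 [0.507  0.0012 0.0941] [-0.36  0.51 -1.37]
red 6 318.1666666666667 207.66666666666666 317 319 207 209
red 19 327.5263157894737 207.52631578947367 325 329 205 210
tip mid (array([ 0.50485265, -0.00051829,  0.03985945]), np.float64(0.002022494118908397))
```

View pics/w5.png

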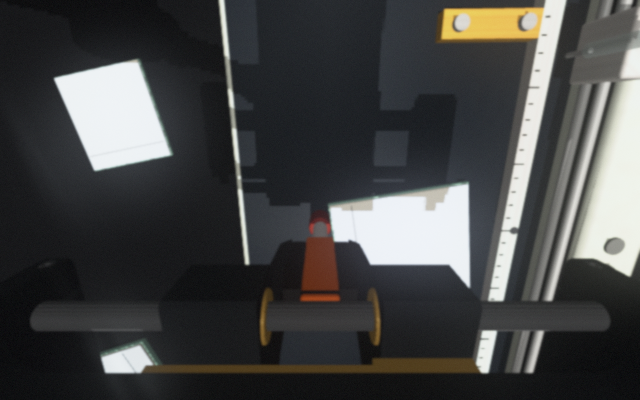

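Contact made: the tip touches the rear edge near its left corner at (328,215), and the plate has turned to roughly 9°. I'll continue in small steps and measure the plate edges.

Emit:
step_arm(commands="0 0.005 0 0 255;0 0.01 0 0 255;0 0.014 0 0 255;0 0.014 0 0 255")

```text
time_s: 9.52
eef_pos: [0.5146, 0.0011, 0.0943]
ee_rot: [0.707, 0.707, 0.001, 0.002]
contact_force: [0.7, 0.0, -0.8]
gripper_width: 0.177
```

```bash
cat > plate.py <<'E'
from h import *
import sys
n=sys.argv[1]
o=ctrl.get_obs();W=np.ascontiguousarray(ctrl.snapshot("wrist")[:,:,::-1]);cv2.imwrite(f"pics/w{n}.png",W)
c=cam("wrist",o);print(o["time_s"],o["eef_pos"].round(4),o["contact_force"].round(2))
g=cv2.GaussianBlur(cv2.cvtColor(W,cv2.COLOR_BGR2GRAY),(3,3),0).astype(float)
S=np.ascontiguousarray(ctrl.snapshot("scene")[:,:,::-1]);cv2.imwrite(f"pics/s{n}.png",cv2.resize(S[140:300,250:430],None,fx=4,fy=3.7,interpolation=cv2.INTER_CUBIC))
# rail front-top edge: scan rows for dark->bright nearest projected rail
P=[]
for v in range(20,260,4):
    y=None
    u0=proj(c,[.645,onz(c,(480,v),.04)[1],.04])[0]
    if not 20<u0<615: continue
    a=int(u0)-14;d=np.diff(g[v,a:a+28]);i=d.argmax()
    if d[i]>15:
        P.append(onz(c,(a+i+.5,v),.04))
P=np.array(P)
def fit(P,a,b):
    for _ in range(4):
        cf=np.polyfit(P[:,a],P[:,b],1);r=abs(P[:,b]-np.polyval(cf,P[:,a]));k=r<max(.0006,2*np.median(r));P=P[k]
    return cf,len(P)
cf,k=fit(P,1,0);print("rail x = %.4f*y + %.4f  n=%d"%(cf[0],cf[1],k),"y",P[:,1].min().round(3),P[:,1].max().round(3))
# plate: bright area -> hull line fits
m=(g>110).astype(np.uint8)
cx=float(sys.argv[2]);cy=float(sys.argv[3])
u,v=proj(c,[cx,cy,.036]);
lim=proj(c,[.642,.0,.04])
def edge(a,b,step,sgn,nm):
    pass
nl,lab=cv2.connectedComponents(m)
l=lab[int(v),int(u)];mm=lab==l
ys,xs=np.nonzero(mm);print("comp",len(xs),xs.min(),xs.max(),ys.min(),ys.max())
# top (+y) edge by columns subpixel
Q=[]
for uu in range(xs.min()+6,xs.max()-5,3):
    col=g[:,uu];t=np.nonzero(mm[:,uu])[0]
    if len(t)==0: continue
    t=t.min();lo=max(t-6,0);d=np.diff(col[lo:t+5]);i=d.argmax();Q.append(onz(c,(uu,lo+i+.5),.036))
Q=np.array(Q);cq,k=fit(Q,0,1);print("+y edge: angle %.4f rad  n=%d of %d"%(np.arctan(cq[0]),k,len(Q)),"at x=.58 y=%.4f"%np.polyval(cq,.58))
Q=[]
for vv in range(ys.min()+8,min(ys.max()-3,262),3):
    t=np.nonzero(mm[vv])[0]
    if len(t)==0: continue
    t=t.max();d=-np.diff(g[vv,t-4:t+7]);i=d.argmax();Q.append(onz(c,(t-4+i+.5,vv),.036))
Q=np.array(Q)
if len(Q)>5:
    cq,k=fit(Q,1,0);print("+x edge: x=%.4f*y+%.4f angle %.4f n=%d of %d"%(cq[0],cq[1],-np.arctan(cq[0]),k,len(Q)),"y",Q[:,1].min().round(3),Q[:,1].max().round(3))
    for y in (Q[:,1].min(),Q[:,1].max()): print(" gap at y=%.3f: %.4f"%(y,np.polyval(cf,y)-np.polyval(cq,y)))
E
python3 plate.py 6 .575 -.02
```

```text
9.525 [0.5146 0.0011 0.0943] [ 0.71  0.04 -0.75]
rail x = -0.0101*y + 0.6442  n=56 y -0.027 0.124
comp 9165 329 469 187 282
+y edge: angle 0.1259 rad  n=26 of 43 at x=.58 y=0.0208
+x edge: x=-0.1246*y+0.6285 angle 0.1240 n=23 of 23 y -0.033 0.021
 gap at y=-0.033: 0.0119
 gap at y=0.021: 0.0181
```

View pics/w6.png

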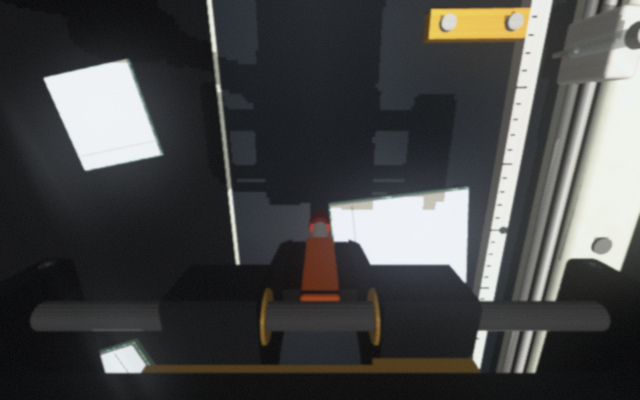

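View pics/s6.png

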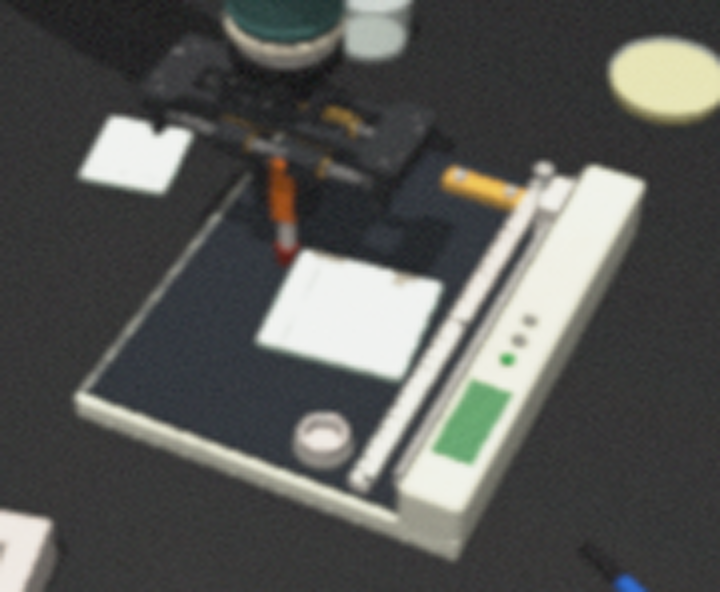

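The fit gives plate angle 0.125 rad and rail 0.010 rad, with gaps of 12 to 18 mm. I'll back off, shift 6 mm towards the lagging end and push on.

Emit:
step_arm(commands="0 -0.006 0 0 255;0 -0.006 0 0 255;0.012 -0.006 0 0 255;0.012 -0.006 0 0 255;0.012 0 0 0 255;0.012 0.005 0 0 255;0.012 0.01 0 0 255;0.012 0.015 0 0 255;0.012 0.02 0 0 255;0.012 0.02 0 0 255")

```text
time_s: 10.88
eef_pos: [0.5251, 0.007, 0.0945]
ee_rot: [0.707, 0.707, 0.001, 0.002]
contact_force: [0.7, 0.6, -0.7]
gripper_width: 0.181
```

```bash
python3 plate.py 7 .58 -.02
```

```text
10.875 [0.5251 0.007  0.0945] [ 0.75  0.6  -0.69]
rail x = -0.0099*y + 0.6443  n=54 y -0.021 0.139
comp 7331 330 468 203 277
+y edge: angle 0.0645 rad  n=41 of 43 at x=.58 y=0.0169
+x edge: x=-0.0534*y+0.6386 angle 0.0534 n=17 of 17 y -0.026 0.014
 gap at y=-0.026: 0.0045
 gap at y=0.014: 0.0063
```

Emit:
step_arm(commands="0 0.002 0.001 0 255;0 0.004 0.001 0 255;0 0.006 0.001 0 255;0 0.008 0.001 0 255;0 0.008 0.001 0 255")

```text
time_s: 11.6
eef_pos: [0.5291, 0.007, 0.094]
ee_rot: [0.707, 0.708, 0.001, 0.002]
contact_force: [-0.5, 0.8, -1.3]
gripper_width: 0.18
```

```bash
python3 plate.py 8 .58 -.02
```

```text
11.6 [0.5291 0.007  0.094 ] [-0.49  0.78 -1.35]
rail x = -0.0109*y + 0.6443  n=54 y -0.021 0.139
comp 7091 329 469 206 275
+y edge: angle 0.0272 rad  n=29 of 43 at x=.58 y=0.0151
+x edge: x=-0.0304*y+0.6422 angle 0.0304 n=16 of 16 y -0.025 0.012
 gap at y=-0.025: 0.0016
 gap at y=0.012: 0.0023
```

Emit:
step_arm(commands="0 0.001 0 0 255;0 0.002 0 0 255;0 0.003 0 0 255;0 0.003 0 0 255")

```text
time_s: 12.2
eef_pos: [0.5304, 0.007, 0.094]
ee_rot: [0.707, 0.707, 0.001, 0.002]
contact_force: [-1.5, 0.4, 0.1]
gripper_width: 0.173
```

```bash
python3 plate.py 9 .58 -.02
```

```text
12.2 [0.5304 0.007  0.094 ] [-1.55  0.43  0.05]
rail x = -0.0111*y + 0.6443  n=52 y -0.021 0.134
comp 15835 330 526 0 293
+y edge: angle 1.0042 rad  n=33 of 62 at x=.58 y=0.0535
+x edge: x=-0.0113*y+0.6594 angle 0.0113 n=85 of 85 y -0.026 0.146
 gap at y=-0.026: -0.0151
 gap at y=0.146: -0.0151
```

Emit:
step_arm(commands="0 0.001 0 0 255;0 0.001 0 0 255;0 0.001 0 0 255")

```text
time_s: 12.68
eef_pos: [0.5308, 0.0071, 0.094]
ee_rot: [0.707, 0.707, 0.001, 0.002]
contact_force: [-1.8, 0.3, -0.2]
gripper_width: 0.179
```

Emit:
step_arm(commands="0 0.001 0 0 255;0 0.001 0 0 255")

```text
time_s: 12.92
eef_pos: [0.5312, 0.0071, 0.094]
ee_rot: [0.707, 0.707, 0.001, 0.002]
contact_force: [-2.4, 1.6, 0.0]
gripper_width: 0.178
```

Emit:
step_arm(commands="0 0.001 0 0 255;0 0.001 0 0 255;0 0.001 0 0 255;0 0.001 0 0 255")

```text
time_s: 13.42
eef_pos: [0.5314, 0.0071, 0.0939]
ee_rot: [0.707, 0.707, 0.001, 0.001]
contact_force: [-4.2, 0.8, 0.9]
gripper_width: 0.181
```

```bash
python3 plate.py 10 .58 -.02
python3 - <<'E'
import cv2
a=cv2.imread("pics/w10.png");cv2.imwrite("pics/w10c.png",cv2.resize(a[150:310,290:550],None,fx=3,fy=3,interpolation=cv2.INTER_CUBIC))
E
```

```text
13.425 [0.5314 0.0071 0.0939] [-4.22  0.83  0.91]
rail x = -0.0107*y + 0.6443  n=54 y -0.02 0.139
comp 15768 329 524 0 292
+y edge: angle 1.0052 rad  n=32 of 62 at x=.58 y=0.0529
+x edge: x=-0.0111*y+0.6594 angle 0.0111 n=85 of 85 y -0.026 0.146
 gap at y=-0.026: -0.0151
 gap at y=0.146: -0.0150
```

View pics/w10c.png

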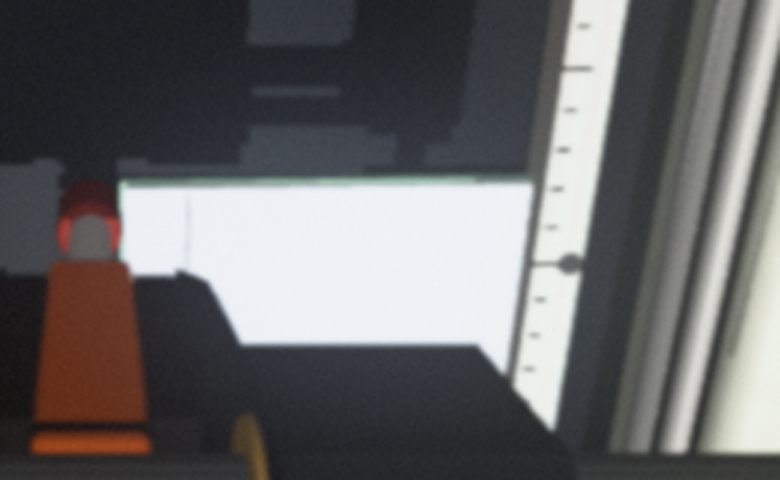

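View pics/s10.png

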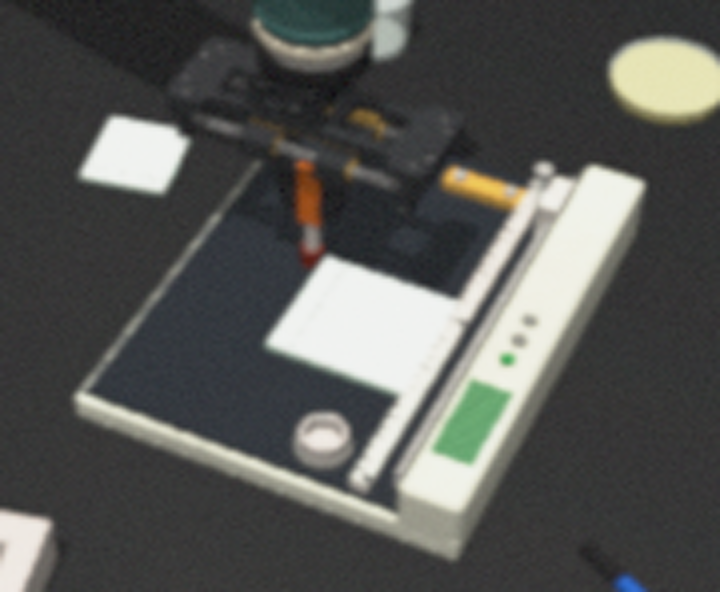

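```bash
sed -i 's/^m=(g>110).*/&\nfor vv in range(400):\n    m[vv,max(0,int(proj(c,[.6425,onz(c,(480,vv),.04)[1],.036])[0])-1) if False else 0:0]=0/' plate.py
python3 - <<'E'
from h import *
W=cv2.imread("pics/w10.png");g=cv2.GaussianBlur(cv2.cvtColor(W,cv2.COLOR_BGR2GRAY),(3,3),0).astype(float)
c=cam("wrist")
Q=[]
for u in range(335,462,2):
    d=np.diff(g[203:218,u]);i=d.argmax();Q.append(onz(c,(u,203+i+.5),.036))
Q=np.array(Q);k=np.ones(len(Q),bool)
for _ in range(3):
    f=np.polyfit(Q[k,0],Q[k,1],1);r=abs(Q[:,1]-np.polyval(f,Q[:,0]));k=r<.0006
print(f[0],k.sum(),np.polyval(f,.59))
for n,uv in[("backleft",(290+119/3,150+183/3)),("frontleft",(290+532/3,150+182/3)),("stop near edge L",None)]:
    if uv: print(n,onz(c,uv,.036))
E
```

```text
0.03875109102731367 46 0.01588034549515388
backleft [0.5406414 0.0149618 0.036    ]
frontleft [0.64344709 0.01511996 0.036     ]
```

Run:
```python
from h import *
W=cv2.imread("pics/w10.png")
cv2.imwrite("pics/w10d.png",cv2.resize(W[195:285,420:520],None,fx=6,fy=6,interpolation=cv2.INTER_NEAREST))
c=cam("wrist");g=cv2.cvtColor(W,cv2.COLOR_BGR2GRAY).astype(float)
for v in range(212,268,6):
    y=onz(c,(460,v),.036)[1]
    print(v,y.round(4),g[v,448:482].astype(int), proj(c,[.6443-.0107*y,y,.036])[0].round(1),proj(c,[.6443-.0107*y,y,.04])[0].round(1))
```

```text
212 0.0141 [230 229 229 230 231 232 230 231 231 232 231 231 232 232 231 231 231 230
 219 179 126 102 114 163 204 212 197 185 183 198 226 236 238 238] 468.1 470.8
218 0.0093 [241 240 240 240 241 241 240 241 240 240 240 240 241 240 240 240 239 232
 198 141 109 117 165 217 234 238 237 238 239 240 240 239 239 237] 467.1 469.8
224 0.0044 [241 241 240 241 241 240 241 241 240 241 241 240 240 240 240 240 231 198
 142 111 112 160 211 228 227 225 224 229 235 238 239 238 237 237] 466.2 468.9
230 -0.0005 [241 241 241 241 241 241 241 241 240 241 241 241 241 241 240 235 214 166
 121 115 159 215 234 237 238 239 240 239 240 239 239 238 238 239] 465.3 467.9
236 -0.0054 [242 241 241 241 241 241 241 241 241 241 241 241 241 240 236 220 169 123
 109 141 194 220 226 226 225 226 225 214 181 140 114 105 102 106] 464.4 467.0
242 -0.0105 [241 241 241 241 241 240 240 242 241 242 241 241 240 237 224 174 124 115
 151 207 233 237 239 240 240 239 240 239 237 232 228 227 226 226] 463.5 466.1
248 -0.0156 [240 241 241 241 241 241 241 241 241 241 241 241 239 227 183 128 110 150
 204 226 228 225 226 230 234 238 239 239 238 238 238 239 234 209] 462.6 465.1
254 -0.0208 [241 240 240 241 241 241 241 241 241 241 240 240 228 184 130 109 144 199
 231 237 239 240 240 240 240 239 239 239 239 239 238 234 210 149] 461.7 464.2
260 -0.026 [241 241 241 240 241 240 240 240 241 241 239 230 194 138 113 143 198 227
 229 225 225 228 235 238 239 239 238 238 240 239 233 209 147  91] 460.8 463.2
266 -0.0313 [ 75 103 161 213 233 239 241 240 240 239 231 194 138 110 134 189 227 236
 238 239 239 239 239 239 239 238 239 239 238 233 205 144  90  67] 459.9 462.3
```

View pics/w10d.png

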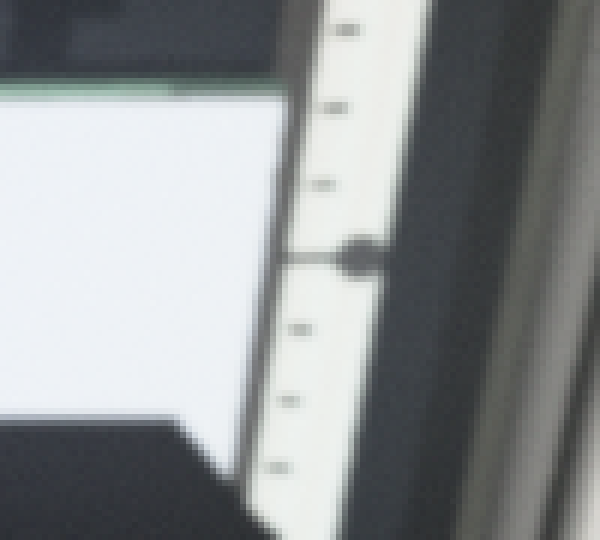

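The dark strip between plate and rail is an even 3 to 3.5 px along its visible length, so the edge is flush and parallel to about 0.01 rad. I'll also press once nearer mid-edge to seat it evenly.

Emit:
step_arm(commands="0 -0.006 0 0 255;0 -0.01 0 0 255;-0.03 -0.01 0 0 255;-0.07 -0.01 0 0 255;-0.07 -0.01 0 0 255;-0.07 -0.006 0 0 255;-0.07 -0.004 0 0 255;-0.07 -0.003 0 0 255;-0.07 -0.002 0 0 255;-0.07 -0.002 0 0 255")

```text
time_s: 14.78
eef_pos: [0.5306, -0.0277, 0.0939]
ee_rot: [0.707, 0.708, 0.001, 0.001]
contact_force: [-0.1, 0.6, -0.5]
gripper_width: 0.178
```

Emit:
step_arm(commands="0 0.001 0 0 255;0 0.001 0 0 255")

```text
time_s: 15.02
eef_pos: [0.5311, -0.0277, 0.0939]
ee_rot: [0.707, 0.708, 0.001, 0.001]
contact_force: [0.2, 0.3, -0.8]
gripper_width: 0.183
```

Emit:
step_arm(commands="0 0.001 0 0 255;0 0.002 0 0 255")

```text
time_s: 15.28
eef_pos: [0.5317, -0.0277, 0.0938]
ee_rot: [0.707, 0.708, 0.001, 0.001]
contact_force: [-1.1, 0.7, -0.4]
gripper_width: 0.175
```

Emit:
step_arm(commands="0 0.001 0 0 255;0 0.001 0 0 255;0 0.001 0 0 255")

```text
time_s: 15.65
eef_pos: [0.5319, -0.0276, 0.0937]
ee_rot: [0.707, 0.708, 0.0, 0.001]
contact_force: [-2.9, 0.5, 0.6]
gripper_width: 0.179
```

Emit:
step_arm(commands="0 0.001 0 0 255;0 0.001 0 0 255;0 0.001 0 0 255")

```text
time_s: 16.02
eef_pos: [0.532, -0.0276, 0.0936]
ee_rot: [0.707, 0.708, 0.0, 0.001]
contact_force: [-3.3, -0.3, 1.3]
gripper_width: 0.179
```

Mid-edge press held at about 3.5 N. Retract, lift, and look for the -y edge and the pot.

Emit:
step_arm(commands="0 -0.006 0 0 255;0 -0.012 0 0 255;0 -0.012 -0.06 0 255;0 -0.012 -0.14 0 255;-0.2 -0.012 -0.14 0 255;-0.2 0.1 -0.14 0 255;-0.2 0.12 -0.14 0 255;-0.2 0.12 -0.14 0 255")

```text
time_s: 17.02
eef_pos: [0.5925, -0.1275, 0.1634]
ee_rot: [0.707, 0.707, 0.0, 0.0]
contact_force: [-1.1, -0.5, -1.0]
gripper_width: 0.181
```

```bash
python3 look.py 11
```

```text
17.025 [ 0.5925 -0.1275  0.1634] [-1.13 -0.5  -0.95]
red 9 324.8888888888889 235.44444444444446 324 326 234 237
red 21 376.8095238095238 199.0952380952381 375 379 196 202
tip mid (array([ 0.59109083, -0.12874215,  0.10741399]), np.float64(0.0025365788448242646))
```

View pics/w11.png

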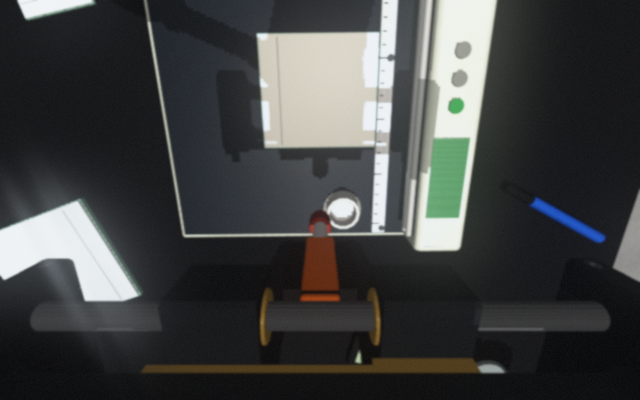

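The plate now lies square against the rail: corners near (258,34), (379,33), (379,148), (264,147). The pot is at (343,209).

Run:
```python
from h import *
z=np.load("v11.npz");W=z["W"];c=cam("wrist",{"eef_pos":z["p"],"ee_rot":z["q"]})
g=cv2.GaussianBlur(cv2.cvtColor(np.ascontiguousarray(W),cv2.COLOR_BGR2GRAY),(3,3),0).astype(float)
def fit(Q,a,b):
    Q=np.array(Q)
    for _ in range(4):
        f=np.polyfit(Q[:,a],Q[:,b],1);r=abs(Q[:,b]-np.polyval(f,Q[:,a]));Q=Q[r<max(.0005,2*np.median(r))]
    return f.round(4),len(Q)
top=[onz(c,(u,26+np.diff(g[26:40,u]).argmax()+.5),.036) for u in range(266,372,3)]
bot=[onz(c,(u,140+(-np.diff(g[140:156,u])).argmax()+.5),.036) for u in range(270,372,3)]
lef=[onz(c,(252+np.diff(g[v,252:274]).argmax()+.5,v),.036) for v in range(40,142,3)]
rig=[onz(c,(372+(-np.diff(g[v,372:381])).argmax()+.5,v),.036) for v in range(38,142,3)]
for n,Q,a,b in[("top y(x)",top,0,1),("bot y(x)",bot,0,1),("left x(y)",lef,1,0),("right x(y)",rig,1,0)]: 
    f,k=fit(Q,a,b);print(n,f,k,"at .59/-.03:",np.polyval(f,.59 if a==0 else -.03))
print("pot rim",onz(c,(343,209),.048),onz(c,(324,209),.048),onz(c,(343,190),.048))
rl=[onz(c,(379+np.diff(g[v,379:392]).argmax()+.5,v),.04) for v in range(152,225,3)];print("rail",fit(rl,1,0))
cv2.imwrite("pics/w11c.png",cv2.resize(W[0:240,230:430],None,fx=2.5,fy=2.5,interpolation=cv2.INTER_CUBIC))
```

```text
top y(x) [0.0122 0.0075] 36 at .59/-.03: 0.014698
bot y(x) [ 0.0147 -0.089 ] 34 at .59/-.03: -0.080327
left x(y) [-0.0117  0.5412] 33 at .59/-.03: 0.541551
right x(y) [-0.0077  0.6436] 33 at .59/-.03: 0.6438309999999999
pot rim [ 0.61643928 -0.13732917  0.048     ] [ 0.59830699 -0.13732795  0.048     ] [ 0.6159841  -0.11859402  0.048     ]
rail (array([-0.0619,  0.6444]), 21)
```

View pics/w11c.png

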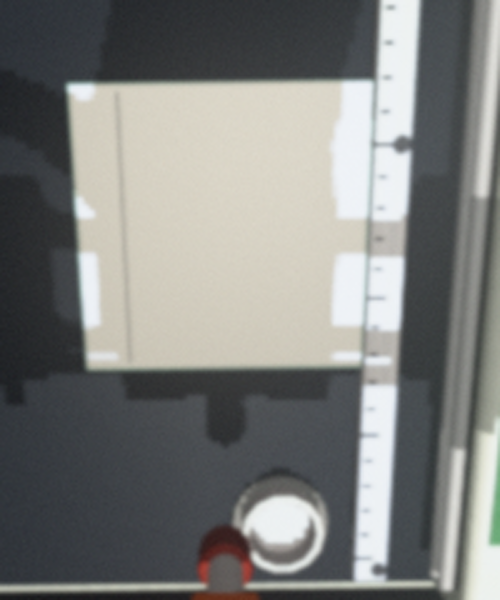

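Measured: plate 102.5 x 95 mm, angle about 0.012 against the rail's 0.0105, so flush. The pot reaches y=-0.118. I'll lower the tip into the gap at y≈-0.097.

Emit:
step_arm(commands="0.061 0 0 0 255;0.061 0 0 0 255;0.061 0 0.06 0 255;0.061 0 0.11 0 255;0.061 0 0.13 0 255;0.061 0 0.139 0 255;0.061 0 0.139 0 255")

```text
time_s: 18.05
eef_pos: [0.5912, -0.0961, 0.0944]
ee_rot: [0.706, 0.708, 0.0, 0.0]
contact_force: [-0.5, -0.3, -0.9]
gripper_width: 0.177
```

```bash
python3 look.py 12
```

```text
18.05 [ 0.5912 -0.0961  0.0944] [-0.52 -0.35 -0.9 ]
red 11 329.8181818181818 243.1818181818182 328 332 242 245
red 20 368.55 213.7 367 371 211 216
tip mid (array([ 0.59075959, -0.09818741,  0.03989535]), np.float64(0.0030202316504086574))
```

View pics/sd12.png

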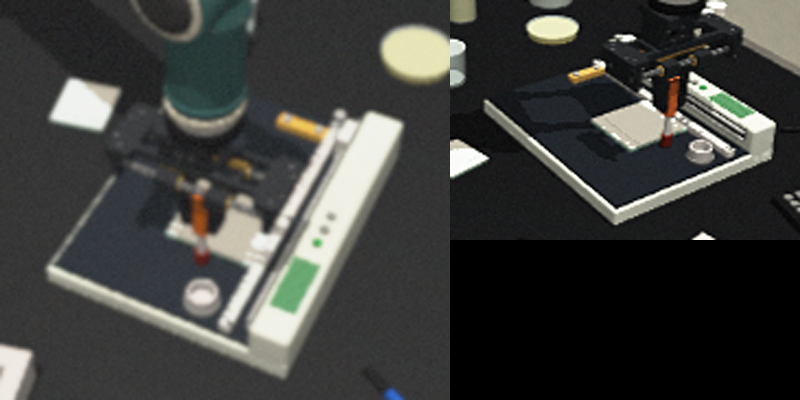

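View pics/w12.png

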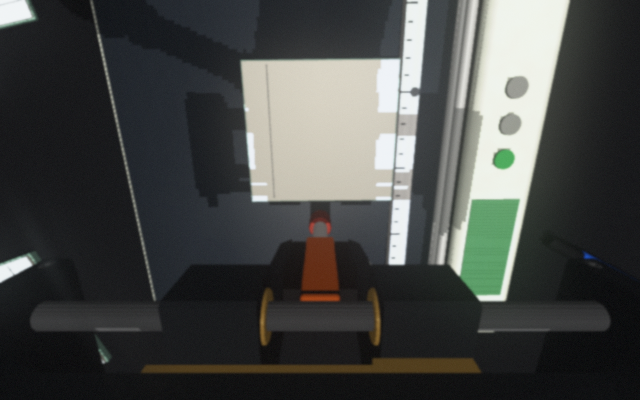

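Tip at (320,225) px sits in the gap, facing the middle of the plate's -y edge (bottom edge at row 200). Now pushing along the rail.

Emit:
step_arm(commands="0.006 0 0.001 0 255;0.01 0 0.001 0 255;0.014 0 0.001 0 255;0.018 0 0.001 0 255;0.022 0 0.001 0 255;0.026 0 0.001 0 255;0.03 0 0.001 0 255;0.035 0 0.001 0 255;0.04 0 0.001 0 255")

```text
time_s: 19.32
eef_pos: [0.5916, -0.0761, 0.0945]
ee_rot: [0.706, 0.708, 0.0, 0.001]
contact_force: [0.4, -2.7, 1.2]
gripper_width: 0.181
```

```bash
python3 look.py 13
```

```text
19.325 [ 0.5916 -0.0761  0.0945] [ 0.39 -2.72  1.23]
red 8 333.375 238.25 332 335 237 239
red 16 364.4375 211.125 363 366 209 214
tip mid (array([ 0.59122129, -0.07755102,  0.03795824]), np.float64(0.003026497769179162))
```

View pics/w13.png

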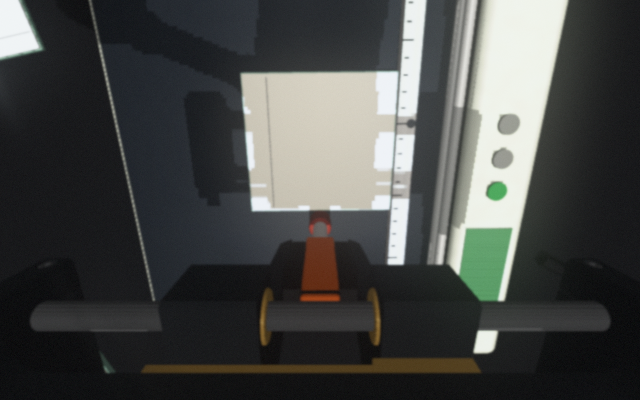

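Emit:
step_arm(commands="0.005 0 0.001 0 255;0.01 0 0.001 0 255;0.015 0 0.001 0 255;0.02 0 0.001 0 255;0.025 0 0.001 0 255;0.03 0 0.001 0 255;0.035 0 0.001 0 255;0.04 0 0.001 0 255;0.045 0 0.001 0 255;0.05 0 0.001 0 255")

```text
time_s: 20.72
eef_pos: [0.5915, -0.0507, 0.0938]
ee_rot: [0.706, 0.708, 0.0, 0.001]
contact_force: [0.4, -1.5, 0.5]
gripper_width: 0.175
```

```bash
python3 look.py 14
```

```text
20.725 [ 0.5915 -0.0507  0.0938] [ 0.44 -1.47  0.5 ]
red 8 337.375 231.75 336 339 231 233
red 19 359.2105263157895 208.05263157894737 357 361 205 210
tip mid (array([ 0.5906218 , -0.05158789,  0.03605075]), np.float64(0.00212407330581262))
```

View pics/w14.png

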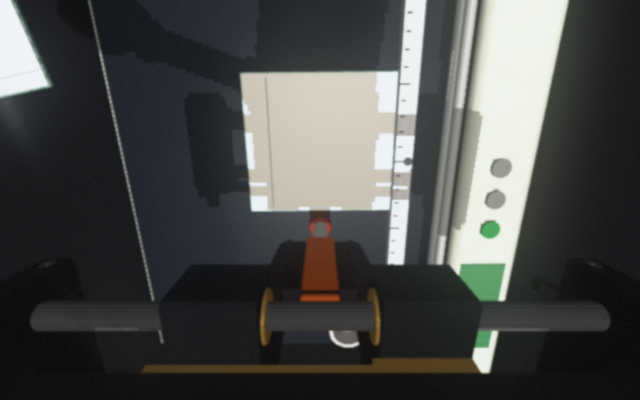

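The plate slides along, still flush on the rail (same place in the wrist view, force about 1.5 N). Continue.

Emit:
step_arm(commands="0.005 0 0 0 255;0.01 0 0 0 255;0.015 0 0 0 255;0.02 0 0 0 255;0.025 0 0 0 255;0.03 0 0 0 255;0.035 0 0 0 255;0.04 0 0 0 255;0.045 0 0 0 255;0.05 0 0 0 255;0.055 0 0 0 255;0.06 0 0 0 255")

```text
time_s: 22.38
eef_pos: [0.5913, -0.0205, 0.0938]
ee_rot: [0.706, 0.708, 0.0, 0.0]
contact_force: [-1.4, -2.3, 1.1]
gripper_width: 0.182
```

Emit:
step_arm(commands="0.005 0 0 0 255;0.01 0 0 0 255;0.015 0 0 0 255;0.02 0 0 0 255;0.025 0 0 0 255;0.03 0 0 0 255;0.035 0 0 0 255;0.04 0 0 0 255;0.044 0 0 0 255;0.048 0 0 0 255")

```text
time_s: 23.62
eef_pos: [0.5911, 0.0037, 0.0937]
ee_rot: [0.706, 0.708, 0.0, 0.0]
contact_force: [-0.9, -1.8, -0.4]
gripper_width: 0.176
```

```bash
python3 look.py 15
python3 - <<'E'
from h import *
W=cv2.imread("pics/w15.png");cv2.imwrite("pics/w15c.png",cv2.resize(W[20:240,225:435],None,fx=2.7,fy=2.7,interpolation=cv2.INTER_CUBIC))
E
```

```text
23.625 [0.5911 0.0037 0.0937] [-0.86 -1.76 -0.35]
red 2 344.5 218.0 344 345 218 218
red 15 348.8666666666667 200.13333333333333 347 351 198 202
tip mid (array([ 0.5879379 , -0.00060258,  0.03976576]), np.float64(0.0028178493771403956))
```

View pics/w15c.png

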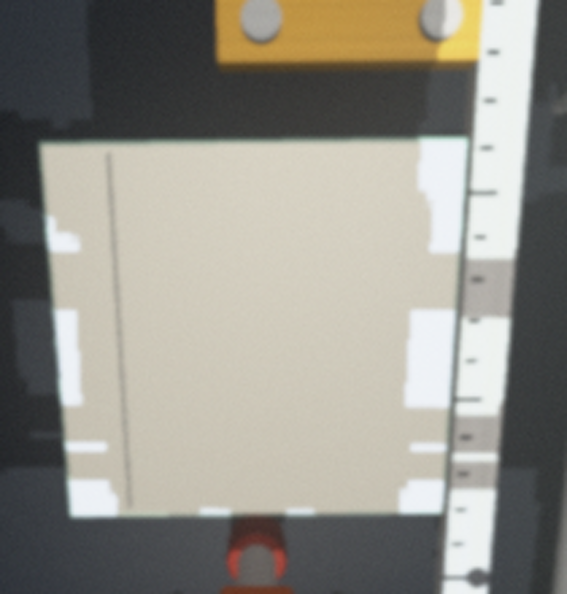

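Still parallel and flush, with the stop face about 18 mm ahead (plate edge at row 142 of the crop, stop at row 68). Advance 13 mm, then feel.

Emit:
step_arm(commands="0.005 0 0 0 255;0.01 0 0 0 255;0.014 0 0 0 255;0.018 0 0 0 255;0.022 0 0 0 255;0.025 0 0 0 255;0.027 0 0 0 255")

```text
time_s: 24.65
eef_pos: [0.5912, 0.0174, 0.0937]
ee_rot: [0.706, 0.708, 0.001, 0.0]
contact_force: [-0.0, -1.6, 0.2]
gripper_width: 0.179
```

```bash
python3 look.py 16|head -1
python3 - <<'E'
from h import *
W=cv2.imread("pics/w16.png");cv2.imwrite("pics/w16c.png",cv2.resize(W[20:240,225:435],None,fx=2.7,fy=2.7,interpolation=cv2.INTER_CUBIC))
E
```

```text
24.65 [0.5912 0.0174 0.0937] [-0.04 -1.57  0.16]
```

View pics/w16c.png

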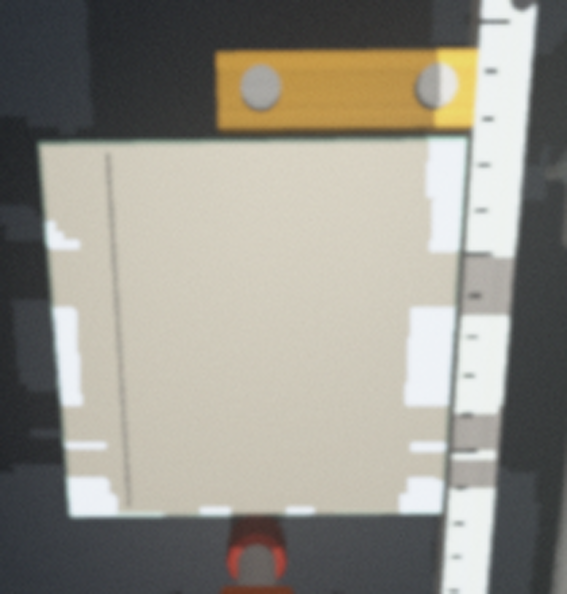

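About 2 mm left. Fine steps.

Emit:
step_arm(commands="0.001 0 0 0 255;0.002 0 0 0 255;0.003 0 0 0 255;0.003 0 0 0 255")

```text
time_s: 25.3
eef_pos: [0.5912, 0.0191, 0.0937]
ee_rot: [0.706, 0.708, 0.001, 0.0]
contact_force: [-1.0, -0.9, -0.4]
gripper_width: 0.176
```

Emit:
step_arm(commands="0.001 0 0 0 255;0.002 0 0 0 255;0.002 0 0 0 255")

```text
time_s: 25.68
eef_pos: [0.5912, 0.0195, 0.0937]
ee_rot: [0.706, 0.708, 0.0, 0.001]
contact_force: [-1.2, -4.8, -0.2]
gripper_width: 0.174
```

Emit:
step_arm(commands="0.0008 0 0 0 255;0.0008 0 0 0 255")

```text
time_s: 25.92
eef_pos: [0.5912, 0.0196, 0.0937]
ee_rot: [0.706, 0.708, 0.0, 0.001]
contact_force: [-0.8, -5.4, -0.4]
gripper_width: 0.181
```

```bash
python3 look.py 17|head -1
python3 - <<'E'
from h import *
W=cv2.imread("pics/w17.png");cv2.imwrite("pics/w17c.png",cv2.resize(W[20:240,225:435],None,fx=2.7,fy=2.7,interpolation=cv2.INTER_CUBIC))
E
```

```text
25.925 [0.5912 0.0196 0.0937] [-0.79 -5.42 -0.43]
```

View pics/w17c.png

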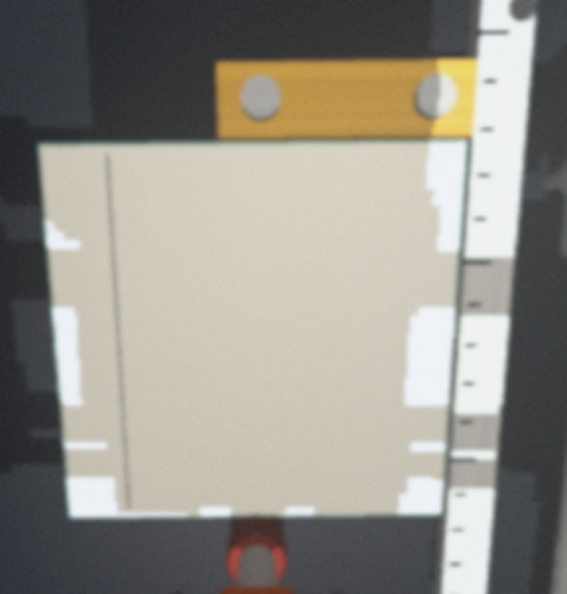

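Plate meets the stop with about 5 N, held, and both edges look flush. Back off, lift and check.

Emit:
step_arm(commands="-0.003 0 0 0 255;-0.008 0 0 0 255;-0.014 0 0 0 255;-0.014 0 -0.05 0 255;-0.014 0 -0.12 0 255;-0.03 0 -0.16 0 255;-0.03 0 -0.16 0 255")

```text
time_s: 26.95
eef_pos: [0.5928, 0.004, 0.1758]
ee_rot: [0.706, 0.708, 0.002, 0.002]
contact_force: [-0.4, 0.1, -0.9]
gripper_width: 0.177
```

```bash
python3 look.py 18|head -1
python3 - <<'E'
from h import *
z=np.load("v18.npz");W=z["W"];cv2.imwrite("pics/w18c.png",cv2.resize(W[0:220,225:435],None,fx=2.7,fy=2.7,interpolation=cv2.INTER_CUBIC))
E
```

```text
26.95 [0.5928 0.004  0.1758] [-0.37  0.07 -0.9 ]
```

View pics/w18c.png

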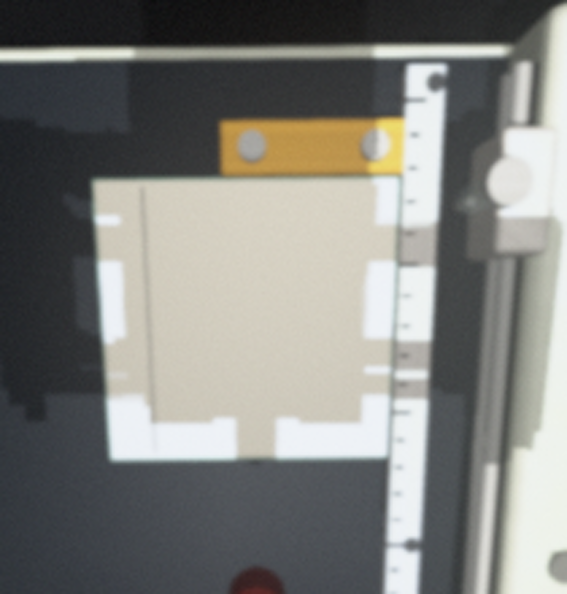

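View pics/sd18.png

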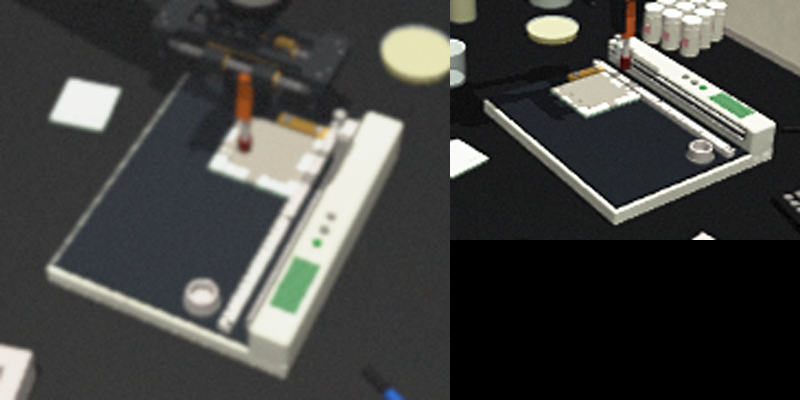

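The plate sits in the corner, both edges visually touching. Quantify.

Run:
```python
from h import *
def fit(Q,a,b):
    Q=np.array(Q)
    for _ in range(4):
        f=np.polyfit(Q[:,a],Q[:,b],1);r=abs(Q[:,b]-np.polyval(f,Q[:,a]));Q=Q[r<max(.0005,2*np.median(r))]
    return f,len(Q)
z=np.load("v18.npz");W=np.ascontiguousarray(z["W"]);c=cam("wrist",{"eef_pos":z["p"],"ee_rot":z["q"]})
g=cv2.GaussianBlur(cv2.cvtColor(W,cv2.COLOR_BGR2GRAY),(3,3),0).astype(float)
top=[onz(c,(u,61+np.diff(g[61:74,u]).argmax()+.5),.036) for u in range(263,300,2)]
bot=[onz(c,(u,162+(-np.diff(g[162:178,u])).argmax()+.5),.036) for u in range(270,366,2)]
lef=[onz(c,(256+np.diff(g[v,256:272]).argmax()+.5,v),.036) for v in range(72,166,2)]
rig=[onz(c,(364+(-np.diff(g[v,364:374])).argmax()+.5,v),.036) for v in range(72,166,2)]
rl=[onz(c,(369+np.diff(g[v,369:380]).argmax()+.5,v),.04) for v in range(72,166,2)]
for n,Q,a,b in[("top",top,0,1),("bot",bot,0,1),("left",lef,1,0),("right",rig,1,0),("rail",rl,1,0)]:
    f,k=fit(Q,a,b);print(n,f.round(4),k,len(Q),np.polyval(f,.59 if a==0 else .07).round(4))
for u in (315,330,345,360): print(u,g[60:74,u].astype(int))
for v in (80,110,140,160): print(v,g[v,364:384].astype(int))
```

```text
top [0.0025 0.121 ] 19 19 0.1224
bot [0.0149 0.0184] 44 48 0.0271
left [-0.0079  0.5408] 45 47 0.5402
right [-0.0076  0.6431] 45 47 0.6425
rail [-0.0146  0.6454] 33 47 0.6444
315 [147 151 151 143 136 144 170 195 207 209 209 209 209 210]
330 [155 154 150 141 135 146 173 197 207 210 210 210 210 210]
345 [154 153 150 141 136 150 179 201 209 211 211 211 211 210]
360 [156 161 158 148 141 155 182 201 208 210 210 210 210 211]
80 [227 235 239 240 239 239 235 224 207 206 222 235 239 240 240 240 240 240
 240 239]
110 [241 241 241 241 241 236 223 208 209 220 226 226 229 234 238 240 241 241
 241 237]
140 [203 202 202 199 189 173 165 175 189 197 200 202 205 206 206 206 205 201
 184 149]
160 [241 241 239 231 213 200 210 227 236 238 239 240 241 241 240 240 238 225
 191 143]
```

The plate's stop-side edge is at y=0.1224, which is the stop face measured earlier. Its rail-side edge is within about 0.2 mm of its flush-pressed offset, at an angle of 0.008 against the rail's 0.0105. Now returning the pusher; work out the shift.

```bash
cat > go.py <<'E'
from h import *
import sys
o=ctrl.get_obs();M=R.from_quat(o["ee_rot"]).as_matrix()
print(o["time_s"],o["eef_pos"].round(4),"yaw",np.degrees(np.arctan2(M[1,1],M[0,1])).round(2),"tilt",M[:,2].round(4))
print((M.T@(np.array([float(a) for a in sys.argv[1:4]])-o["eef_pos"])/.5).round(4))
E
python3 go.py .4745 -.3225 .1758
```

```text
27.1 [0.5902 0.0046 0.1723] yaw 0.15 tilt [-9.e-04 -5.e-04 -1.e+00]
[-0.6535 -0.2333 -0.0065]
```

Emit:
step_arm(commands="-0.653 -0.233 -0.006 0 255;-0.653 -0.233 -0.006 0 255;-0.653 -0.233 -0.006 0 255;-0.653 -0.233 -0.006 0 255;-0.653 -0.233 -0.006 0 255;-0.653 -0.233 -0.006 0 255;-0.653 -0.233 -0.006 -0.45 255;-0.653 -0.233 -0.006 -0.45 255;-0.653 -0.233 -0.006 -0.45 255;-0.653 -0.233 -0.006 -0.45 255")

```text
time_s: 28.35
eef_pos: [0.4742, -0.3217, 0.1745]
ee_rot: [0.618, 0.786, -0.001, -0.001]
contact_force: [0.5, 1.2, -0.7]
gripper_width: 0.177
```

```bash
python3 go.py .4745 -.3225 .110
python3 - <<'E'
from h import *
o=ctrl.get_obs();W=np.ascontiguousarray(ctrl.snapshot("wrist")[:,:,::-1]);S=ctrl.snapshot("scene")[:,:,::-1];D=ctrl.snapshot("side")[:,:,::-1]
cv2.imwrite("pics/w19.png",cv2.resize(W[100:300,220:420],None,fx=3,fy=3,interpolation=cv2.INTER_CUBIC))
a=cv2.resize(S[220:330,190:300],None,fx=3.6,fy=3.6,interpolation=cv2.INTER_CUBIC);b=cv2.resize(D[210:320,335:445],None,fx=3.6,fy=3.6,interpolation=cv2.INTER_CUBIC)
cv2.imwrite("pics/sd19.png",np.hstack([a,b]))
L=[]
for I,n in[(S,"scene"),(D,"side")]:
    cc=cam(n);h=cv2.cvtColor(np.ascontiguousarray(I),cv2.COLOR_BGR2HSV)
    m=cv2.inRange(h,(0,120,40),(4,255,255))|cv2.inRange(h,(170,120,40),(180,255,255))
    u,v=map(int,proj(cc,o["eef_pos"]-[0,0,.053]));zz=np.zeros_like(m);zz[v-12:v+12,u-12:u+12]=m[v-12:v+12,u-12:u+12]
    ys,xs=np.nonzero(zz);L.append((xs.mean(),ys.mean()));print(n,len(xs),L[-1],"pred",proj(cc,o["eef_pos"]-[0,0,.0525]))
print(tri(cam("scene"),L[0],cam("side"),L[1]))
E
```

```text
28.35 [ 0.4742 -0.3217  0.1745] yaw 13.62 tilt [-2.4e-03  5.0e-04 -1.0e+00]
[-0.0018  0.0005  0.1289]
scene 28 (np.float64(242.78571428571428), np.float64(272.10714285714283)) pred [243.18297735 270.89650059]
side 48 (np.float64(391.3125), np.float64(242.72916666666666)) pred [391.41264586 241.94211089]
(array([ 0.47377544, -0.32298533,  0.11977148]), np.float64(0.0016333299768332642))
```

View pics/w19.png

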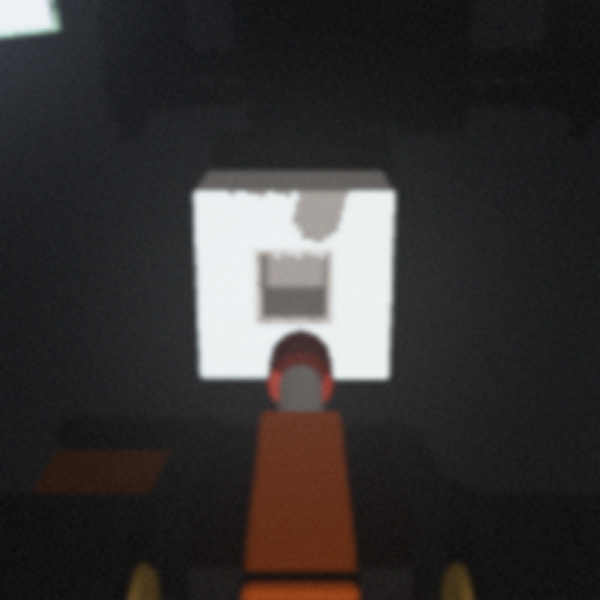

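View pics/sd19.png

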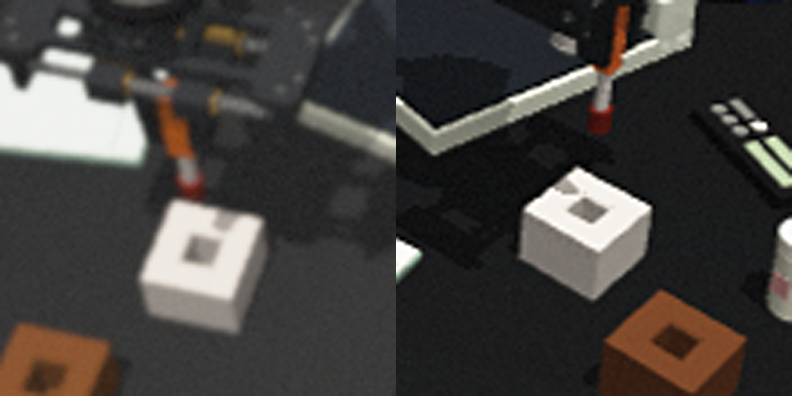

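The wrist view shows the open well mouth at (318,196) px. Now measure mouth and tip in that same view.

Run:
```python
from h import *
c=cam("wrist");o=ctrl.get_obs();print(o["eef_pos"])
uv=lambda x,y:(220+x/3,100+y/3)
q=[(193,190),(396,190),(388,380),(202,380)]
W=np.array([onz(c,uv(*p),.045) for p in q]);print("block",W.mean(0),np.linalg.norm(W-np.roll(W,1,0),axis=1))
W=np.array([onz(c,uv(*p),.045) for p in[(258,252),(331,252),(329,323),(259,323)]]);print("mouth",W.mean(0),np.linalg.norm(W-np.roll(W,1,0),axis=1))
t=o["eef_pos"]-[0,0,.0615]
print("tip bottom pred px crop",[(proj(c,t+d)-[220,100])*3 for d in ([0,0,0],)])
# tip left/right limits in crop at top-of-tip level
print("tip x from widest (269,333)@z+.0x",onz(c,uv(301,380),o["eef_pos"][2]-.0615+.018),onz(c,uv(301,345),o["eef_pos"][2]-.0615))
M=R.from_quat(o["ee_rot"]).as_matrix()
for P in (W.mean(0),): print("units",(M.T@(P-o["eef_pos"])/.5))
```

```text
[ 0.47456545 -0.32193733  0.17518315]
block [ 0.47506486 -0.32355269  0.045     ] [0.06543102 0.06500833 0.06541989 0.06374423]
mouth [ 0.47488037 -0.32350155  0.045     ] [0.02446749 0.02388855 0.02446952 0.02349516]
tip bottom pred px crop [array([292.79716447, 356.05529139])]
tip x from widest (269,333)@z+.0x [ 0.47640561 -0.32074231  0.13168315] [ 0.47589263 -0.31853605  0.11368315]
units [-3.22110731e-03  2.55275555e-04  2.60365810e-01]
```

Emit:
step_arm(commands="0 -0.002 0.05 0 255;0 -0.002 0.09 0 255;0 -0.002 0.12 0 255;0 -0.002 0.13 0 255;0 -0.002 0.13 0 255")

```text
time_s: 29.12
eef_pos: [0.4735, -0.3222, 0.11]
ee_rot: [0.618, 0.786, -0.001, -0.001]
contact_force: [-0.6, -0.6, -0.8]
gripper_width: 0.177
```

```bash
python3 go.py .4738 -.3225 .098
python3 - <<'E'
from h import *
W=np.ascontiguousarray(ctrl.snapshot("wrist")[:,:,::-1]);S=ctrl.snapshot("scene")[:,:,::-1];D=ctrl.snapshot("side")[:,:,::-1]
w=cv2.resize(W[150:300,250:390],None,fx=2.6,fy=2.6,interpolation=cv2.INTER_CUBIC)
a=cv2.resize(S[240:320,220:280],(210,280),interpolation=cv2.INTER_CUBIC);b=cv2.resize(D[230:310,360:420],(210,280),interpolation=cv2.INTER_CUBIC)
o=np.zeros((400,790,3),np.uint8);o[:w.shape[0],:w.shape[1]]=w;o[:280,370:580]=a;o[:280,580:790]=b
cv2.imwrite("pics/m20.png",o)
E
```

```text
29.125 [ 0.4735 -0.3222  0.11  ] yaw 13.65 tilt [-0.0018  0.     -1.    ]
[-0.0008  0.0004  0.0239]
```

View pics/m20.png

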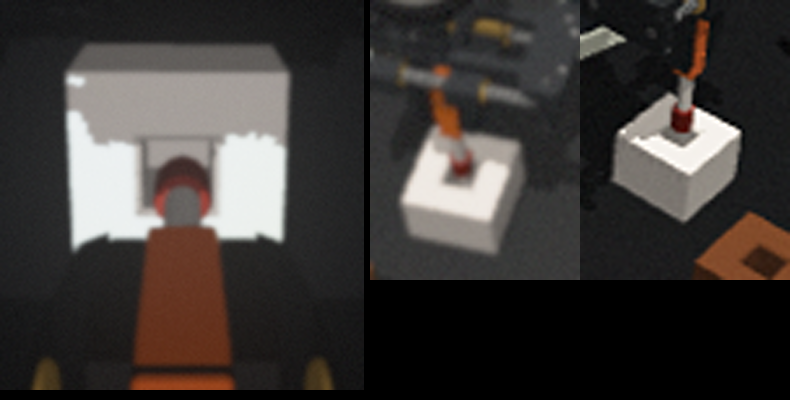

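The tip is about 1 mm off towards tool +y relative to the mouth (column 182 against 177.5). I'll correct and insert gently.

Emit:
step_arm(commands="0.001 -0.002 0 0 255;0.001 -0.002 0.01 0 255;0.001 -0.002 0.018 0 255;0.001 -0.002 0.026 0 255;0.001 -0.002 0.026 0 255")

```text
time_s: 29.9
eef_pos: [0.4726, -0.3221, 0.0974]
ee_rot: [0.618, 0.786, -0.001, -0.0]
contact_force: [0.3, 0.5, -1.1]
gripper_width: 0.175
```

Emit:
step_arm(commands="0 0 0.012 0 255;0 0 0.024 0 255;0 0 0.036 0 255;0 0 0.036 0 255")

```text
time_s: 30.4
eef_pos: [0.4721, -0.3217, 0.0785]
ee_rot: [0.618, 0.786, -0.001, -0.001]
contact_force: [0.1, -0.7, -0.6]
gripper_width: 0.178
```

Emit:
step_arm(commands="0 0 0.008 0 255;0 0 0.015 0 255;0 0 0.02 0 255;0 0 0.022 0 255;0 0 0.022 0 255")

```text
time_s: 31.02
eef_pos: [0.472, -0.3217, 0.0674]
ee_rot: [0.618, 0.786, -0.001, -0.001]
contact_force: [0.1, -0.5, 0.1]
gripper_width: 0.175
```

Emit:
step_arm(commands="0 0 0.001 0 255;0 0 0.001 0 255")

```text
time_s: 31.28
eef_pos: [0.472, -0.3217, 0.067]
ee_rot: [0.618, 0.786, -0.001, -0.001]
contact_force: [0.4, 0.3, -0.8]
gripper_width: 0.181
```

Nearly on the floor (contact expected at 0.0665). Open in place, then retreat straight up.

Emit:
step_arm(commands="0 0 0.0005 0 200;0 0 0.0005 0 150;0 0 0.0005 0 80;0 0 0.0005 0 0;0 0 0.0005 0 0;0 0 0.0005 0 0;0 0 0.0005 0 0;0 0 0.0005 0 0")

```text
time_s: 32.28
eef_pos: [0.4721, -0.3218, 0.0668]
ee_rot: [0.618, 0.786, -0.001, -0.001]
contact_force: [-0.3, 0.1, 1.5]
gripper_width: 0.981
```

Emit:
step_arm(commands="0 0 -0.05 0 0;0 0 -0.12 0 0;0 0 -0.2 0 0;0 0 -0.3 0 0;0 0 -0.34 0 0;0 0 -0.34 0 0;0 0 -0.34 0 0;0 0 -0.34 0 0")

```text
time_s: 33.28
eef_pos: [0.4713, -0.321, 0.2341]
ee_rot: [0.618, 0.786, -0.001, -0.003]
contact_force: [-0.4, 0.7, 0.2]
gripper_width: 1.0
```

Run:
```python
from h import *
o=ctrl.get_obs();print(o["time_s"],o["eef_pos"],o["gripper_width"],o["contact_force"])
W=np.ascontiguousarray(ctrl.snapshot("wrist")[:,:,::-1]);S=ctrl.snapshot("scene")[:,:,::-1];D=ctrl.snapshot("side")[:,:,::-1]
w=cv2.resize(W[120:260,250:390],None,fx=2.6,fy=2.6,interpolation=cv2.INTER_CUBIC)
a=cv2.resize(S[240:320,220:280],(210,280),interpolation=cv2.INTER_CUBIC);b=cv2.resize(D[230:310,360:420],(210,280),interpolation=cv2.INTER_CUBIC)
q=np.zeros((400,790,3),np.uint8);q[:w.shape[0],:w.shape[1]]=w;q[:280,370:580]=a;q[:280,580:790]=b
cv2.imwrite("pics/m21.png",q);cv2.imwrite("pics/s21.png",S);cv2.imwrite("pics/p21.png",cv2.resize(S[150:280,270:430],None,fx=4.5,fy=4.5,interpolation=cv2.INTER_CUBIC))
```

```text
33.275 [ 0.47134615 -0.3210203   0.23406036] 0.9998033360407529 [-0.3697093   0.65501454  0.16148334]
```

View pics/m21.png

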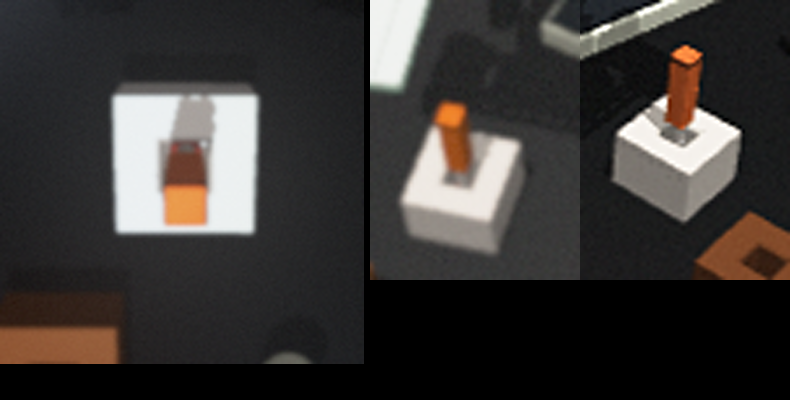

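View pics/p21.png

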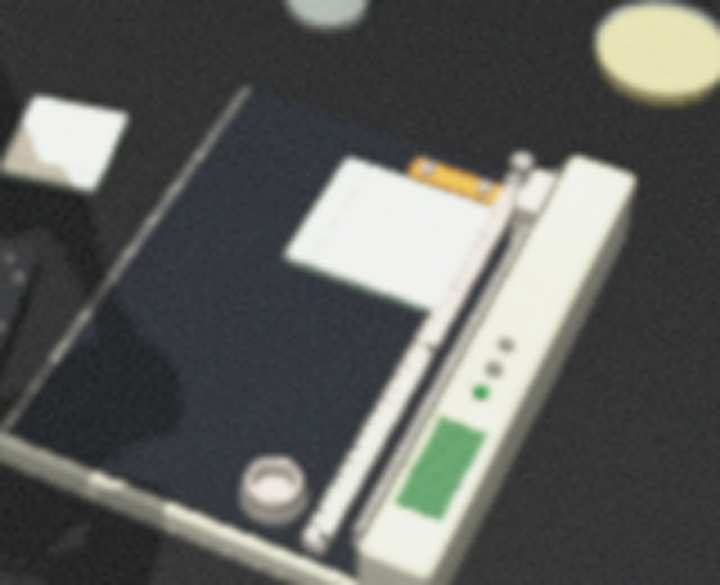

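View pics/s21.png

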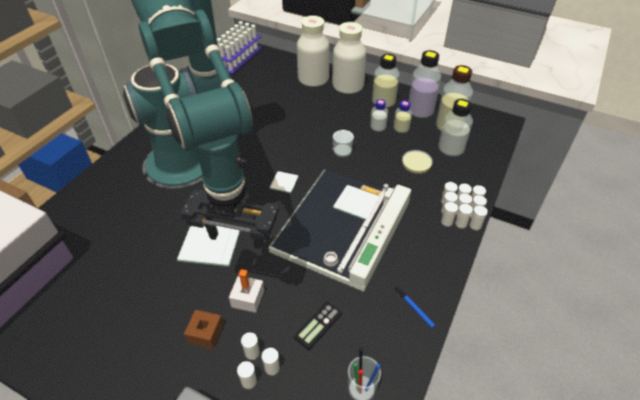

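The pusher stands upright in its well with the gripper clear above it. The plate is square in the corner and nothing else has moved. Handing in.

```bash
python3 -c "
from plant import ctrl
print(ctrl.finish_job())"
```

```text
the job is handed in; nothing more can be done
None
```

I handed the job in after about 33 s of robot time. As far as I could measure, the plate lies square in the corner and the pusher stands back in its block; the hand-in itself reported no verdict.

**What I did**
- **Pusher out:** I gripped the pusher and lifted it out. A light touch on the deck confirmed the tip height.
- **Onto the rail:** I turned the plate flush by pushing near its lagging end. I pressed it on the rail there at about 4 N, then again near mid-edge at about 3.5 N.
- **Onto the stop:** I slid the plate along the rail with readings of about 1 to 3 N, until it pressed on the brass stop at about 5 N.
- **Pusher back:** I stood the pusher upright in the white block's well, opened the gripper and lifted clear.

**Last checks**
- **Stop:** before I put the pusher back, the plate's edge measured y = 0.1224 m, which is where I had measured the stop's face.
- **Rail:** the plate's angle was about 0.008 rad against the rail's 0.0105 rad. Its rail edge was within about 0.2 mm of where it lay when pressed flush.
- **After release:** the pictures show the pusher upright in the well, the plate still in the corner, and nothing else visibly moved.

**Disagreements**
- One early edge fit gave a plate slope of 0.039 rad, which the picture contradicted. I trusted the even strip between plate and rail and a later full view instead.
- Just before the return, the wrist view and the fixed cameras disagreed by about 2 mm on the tip position. I corrected from the wrist view, and the tip went into the well without resistance.

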